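# Click a test cartridge into the bench reader

### The arm

A 6-joint arm with a two-finger parallel gripper is mounted at the origin on the work surface. World frame = base frame: x ahead of the robot, y to its left, z up, the work surface at z = 0. Lengths are in mm, angles in rad, forces in N, time in s.
With the tool pointing down it reaches from about 300 to 875 mm from the base axis. Payload 6.4 kg.
Tool frame: the origin (TCP) lies midway between the tips of the shut fingers; the grasp point (between the pads) lies 19 mm behind it; z points along the fingers, x is the direction in which the jaws open and shut, and the axes are right-handed (so a half turn about z gives the same grasp; the last joint's range is limited). The gripper opens to 88 mm and grips with 3 to 60 N. Pads are 18 mm wide; open, the fingers measure 123 mm over their backs; the gripper's body (75 mm by 187 mm) begins 45 mm behind the grasp point.
Start: joints at [-0.206, 0.181, 1.607, -0, 1.354, -0.206], TCP at [575.014, 0.015, 199.814] pointing down, gripper open.
Joint ranges: [-2.99, 2.99], [-0.89, 2.07], [0.3, 2.58], [-1.14, 4.28], [0, 2.63], [-3.12, 3.12]. Speed limits (rad/s): [2.57, 2.57, 3.01, 3.14, 3.14, 3.14].

### API

Orientations are given as [roll, pitch, yaw] about the fixed x, y, z axes, in that order (R = Rz(yaw) Ry(pitch) Rx(roll)).
In Python, from plant import manip gives the robot as it stands.
- The arm moves only by the tool jog_arm, never from a script. Its argument "increments" is a list of rows, each a list of 6 numbers: the shift along the tool's x, y, z normalised to -1 to 1, where 1 is 0.05 m, then the turn, a rotation vector about the tool's x, y, z normalised to -1 to 1, where 1 is 360 degrees. In form: [[dx, dy, dz, ax, ay, az], ...]. A call has 1 to 12 rows; each row shifts and turns the pose as measured when the row begins, along the tool's axes as they then stand; what a row does not reach is not made up. A row lasts 1/10 s, in which the tool goes at most 50 mm and 8.59 degrees, less where a joint would pass 70% of its speed; a pose out of reach is approached as far as the arm can. A call with a number of a shift or a turn outside -1 to 1 is refused whole. A call with a gripper value outside its range is refused whole. "hand" is the opening, from -1 (shut) to 1 (fully open), set as the call begins (left out, the last holds). The fingers move at their own pace and stop on an object; the grip force is fixed at half the most. Time passes only in rows, so rows that do not move let the fingers close. It gives the time, the measured TCP pose, the force and the opening at its end, in the units of the state.
- manip.observe(): the state, without advancing time (a new reading comes with each control period).
- manip.capture(name): name is "scene" or "side" or "wrist"; returns a dict with "frame" (480x640x3 uint8, red, green, blue), "mtx" (3x3 intrinsics, pixels), "position" and "rotation" of the camera in the world. Camera axes: x right, y down, z forward; pixel columns grow to the right and rows downward; lengths in mm; the calibration is good to about 2 mm. A picture is of the moment at which its call begins. There is no depth.
- manip.sign_off(): hands the job in, once; it reports no verdict.
Trained networks look in a picture, given as the dict that the camera call returned (one of the last four; its "shot" number tells which), for a name from the list of things; names that differ only in an ending like _2 or _b are one class to them, and where a whole thing is asked for, a point or a joint stands for the part that bears it (a point fixed in the world has none). Each returns a list of dicts, best first, with "p" (0 to 1); they miss things now and then, are a little off and sometimes report something else, mostly with a low value. They report only what shows in the picture. A call takes as long as a camera call.
- manip.search_frame(picture, label): "location" ([x, y, z] in mm, in world coordinates, good to about 4 mm: the middle of the surface that is visible of it).
- manip.landmark_of(picture, label): "location" ([x, y, z] in mm, in world coordinates, good to about 4 mm: a listed point, or the origin of a listed thing).
The state is a dict: "t": time; "joint_positions": joint angles; "qd": joint speeds; "tau": joint torques, N m; "tcp_pos": TCP position; "ee_rot": TCP orientation; "ft_force": force on the tool from outside, world axes, zero at the start; "torque": the same for the moment, N m; "width": finger opening in mm.
Only numpy, scipy, OpenCV 4.12 (cv2) and the standard library are available. Lean on these libraries where they do the work, as an engineer would, in place of code of your own. Each camera call takes 0.05 s, during which the arm holds its last target.

### The job

Take the tall notched test cartridge out of the rack, put it foot first into the slot in the top of the reader and press it down gently, only as hard as it needs, until the sprung ball in the slot's side clicks into the cartridge's notch and holds it. Then let go and move clear; leave the other cartridges and everything else on the table where they are.

Things in the scene. Friction and masses are not known exactly. Their poses are not given: they have to be found in the camera images.
- cartridge: The tall cartridge: 14 mm thick (its x), 40 mm wide (y), 112 mm tall (z), 30 to 70 g, upright in any of the rack's slots. Origin: foot centre. Both narrow edges (y sides; fits either way round) have a notch 3.5 mm deep from 26.5 to 39 mm above the foot; below 9 mm they are bevelled to 33 mm wide at the foot. Grip it across the thickness near its top; let go above the ball it leans and jams when pressed.
- rack: Grey plastic block, 60 mm (x) by 190 mm (y) by 35 mm high, fixed to the table; origin under its centre. Three slots 16 by 42 mm and 25 mm deep (floor 10 mm above the table), at y = -58, 0 and 58 mm; the cartridges' thickness lies along the rack's x. The tall cartridge stands 87 mm out of it.
- short_a: A shorter cartridge, 14 x 40 x 60 mm with plain edges, standing in another slot of the rack; origin at the centre of its foot. To be left alone.
- short_b: Another shorter cartridge like it, in the remaining slot; to be left alone.
- reader: The reader, fixed to the table: a white box 130 x 130 mm, 105 mm high, origin under its centre, slot in the middle of its top; a grey control part on its -y side (y -135 to -65 mm, 111 mm high, dark display). The slot's floor stop and ball are set together, differently on every reader, so how deep the cartridge goes must be felt. More than 25 N between cartridge and reader damages them.
- slot (a point): Centre of the slot's mouth in the reader's top, 105 mm up; reader's axes: z up, x along the slot's 15.6 mm, y along its 41.6 mm. Mouth bevel 3 mm. The foot's bevel meets the ball 12 to 36 mm below the mouth; home, on the rubber stop pad (11 N per mm) with the ball in its notch (32 mm above the foot), the foot is 42 to 66 mm below the mouth.
- ball (a joint): How far the sprung steel ball (10 mm) in the slot's +y wall is pushed back, m: 0 fully out (4.2 mm into the slot), 0.0016 to 0.0035 while the cartridge's flat edge passes, about 0 again when clicked into the notch. Spring 6 to 9 N; pushing past takes about 4 to 12 N, then it is drawn in over the last 5 mm. The ball's black tail button on the reader's +y side moves out with it.
- rinse: Clear bottle, 48 mm diameter, 120 mm tall; bystander. Origin under its centre.
- jar: Amber jar, 56 mm diameter, 60 mm tall; bystander. Origin under its centre.
- cup: White cup, 66 mm diameter, 80 mm tall; bystander. Origin under its centre.
- timer: Grey timer, 60 x 60 x 22 mm; bystander. Origin under its centre.
- pen: Black marker, 130 x 12 x 12 mm, lying flat; bystander. Origin under its centre.

How it is judged:
By the outcome, as a careful person would: the job done as asked, in the order asked, and still so for the second after the job is handed in, with the robot touching nothing.
It also fails if it takes over 69 s, if anything falls off the work surface, if the arm or the gripper's body presses on something with over 40 N, if the wrist force passes 120 N, or if a joint passes its speed limit or range.

## Working session

There is one attempt and no reset: what is moved stays moved. The work goes in short steps, Python scripts to look and compute and a tool call to move; the robot and the scene stay as the last step left them, time stands still between calls to the robot, and variables do not carry over. Pictures are saved under pics/ and viewed, and the job is handed in when it is done.

Besides the shell and the picture viewer there is one more tool, called after "Call:" as name(argument=value, ...) on one line, values as JSON. jog_arm: Moves the arm, as the interface text tells. Its arguments: {"type":"object","properties":{"increments":{"type":"array"},"hand":{"type":"number"}},"required":["increments"]}

```bash
mkdir -p pics; cat > h.py <<'E'
from plant import manip
import numpy as np, cv2
def snap(n,f):
    c=manip.capture(n); cv2.imwrite('pics/'+f,c['frame'][:,:,::-1]); return c
E
python3 - <<'E'
from h import *
s=manip.observe(); print(s)
for n in ('scene','side'):
    c=snap(n,n+'0.png'); print(n,c['mtx'].tolist(),c['position'],np.round(c['rotation'],3).tolist())
    for l in ('cartridge','rack','slot','reader','short_a'):
        f=manip.landmark_of(c,l); print(l,[(np.round(d['location'],1).tolist(),round(d['p'],2)) for d in f[:3]])
E
```

```text
{'t': 0.0, 'joint_positions': array([-2.06314009e-01,  1.81538157e-01,  1.60801183e+00, -2.16017186e-05,
        1.35381361e+00, -2.06285388e-01]), 'qd': array([ 0.00011988, -0.00097898, -0.00076976,  0.00014845, -0.00181401,
        0.00136445]), 'tau': array([-5.85923790e-04, -4.33866942e+01, -3.41848969e+01,  7.00952648e-02,
        3.87157314e-02, -1.54040990e-04]), 'tcp_pos': array([5.74385396e+02, 1.30530390e-01, 1.98909987e+02]), 'ee_rot': array([-3.14125056e+00,  1.73771873e-03, -2.36546891e-05]), 'ft_force': array([-1.22640214, -0.91436249, -0.20763412]), 'torque': array([-0.00651871,  0.02946761, -0.02009702]), 'width': 88.26025775190655}
scene [[520.612459735388, 0.0, 318.86342016282157], [0.0, 520.612459735388, 226.54153683373673], [0.0, 0.0, 1.0]] [1080.89665467  300.97391501  690.07903159] [-2.422, -0.016, 2.072]
cartridge [([492.9, 208.8, 11.5], 0.55)]
rack [([494.0, 209.5, 0.4], 0.85), ([744.4, 189.0, -1.5], 0.72)]
slot [([484.2, -170.9, 101.0], 0.61)]
reader [([486.9, -173.6, -0.9], 0.78), ([493.3, 212.8, 10.1], 0.38)]
short_a [([514.3, 157.2, 12.3], 0.95), ([470.4, 264.0, 10.9], 0.82)]
side [[456.7901234769111, 0.0, 320.8603931845987], [0.0, 456.7901234769111, 245.15756135904155], [0.0, 0.0, 1.0]] [316.0668518  661.81489634 688.42151423] [-2.283, 0.014, -2.725]
cartridge [([490.3, 209.8, 8.2], 0.74)]
rack [([491.7, 207.6, 3.1], 0.86)]
slot [([479.9, -175.6, 105.1], 0.62)]
reader [([487.1, -175.4, -0.5], 0.9)]
short_a [([471.3, 262.6, 10.6], 0.6)]
```

View pics/scene0.png

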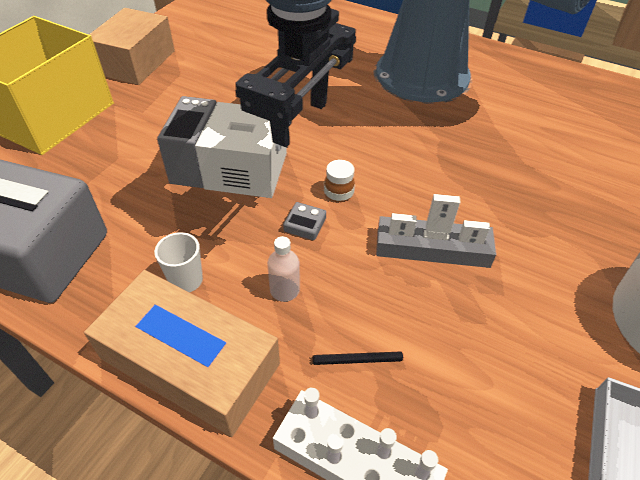

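View pics/side0.png

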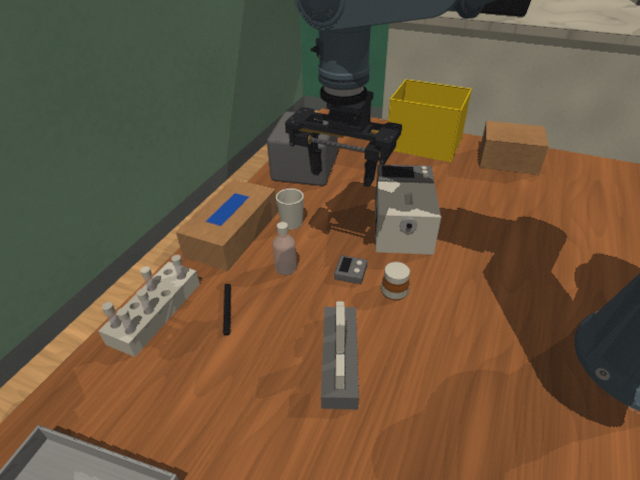

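The tall cartridge is in the middle slot of the rack (scene pixel 440,215). The reader slot is at scene (240,127), and the ball button faces the side camera at (408,227). I'll hover over the rack and look with the wrist camera.

Call:
jog_arm(increments=[[-0.28, -0.7, -0.2, 0, 0, 0], [-0.28, -0.7, -0.2, 0, 0, 0], [-0.28, -0.7, -0.2, 0, 0, 0], [-0.28, -0.7, -0.2, 0, 0, 0], [-0.28, -0.7, -0.2, 0, 0, 0], [-0.2, -0.6, -0.2, 0, 0, -0.02], [0, 0, 0, 0, 0, -0.02], [0, 0, 0, 0, 0, -0.02], [0, 0, 0, 0, 0, 0]], hand=1)

```text
t: 1.5
tcp_pos: [492.1, 213.0, 263.0]
ee_rot: [-3.141, -0.003, 0.389]
ft_force: [-0.0, -0.6, -0.2]
width: 88.0
```

```bash
python3 - <<'E'
from h import *
s=manip.observe(); print(s['t'],s['tcp_pos'],s['ee_rot'])
for n in ('wrist','scene','side'):
    c=snap(n,n+'1.png'); print(n,c['mtx'].tolist(),c['position'],np.round(c['rotation'],4).tolist())
    for l in ('cartridge','rack','slot','reader','short_a','ball'):
        f=manip.landmark_of(c,l); print(l,[(np.round(d['location'],1).tolist(),round(d['p'],2)) for d in f[:3]])
E
```

```text
1.5 [492.06694509 212.96042743 262.98468746] [-3.14077278e+00 -2.55820208e-03  3.88893294e-01]
wrist [[339.50974323236954, 0.0, 319.1419542739829], [0.0, 339.50974323236954, 244.3363351967231], [0.0, 0.0, 1.0]] [467.03532653 273.69519018 448.72886449] [2.879, -0.0021, 0.3884]
cartridge [([511.3, 157.4, 13.1], 0.63), ([491.6, 209.5, 8.7], 0.56)]
rack [([490.9, 210.3, 1.4], 0.97)]
slot []
reader [([489.8, 209.8, 12.7], 0.64), ([485.8, -178.2, -1.6], 0.63)]
short_a [([510.2, 155.8, 11.4], 0.77), ([472.6, 262.3, 10.9], 0.61), ([740.3, 187.3, -2.2], 0.53)]Traceback (most recent call last):
  File "<stdin>", line 6, in <module>
ValueError: it knows: cartridge, cup, jar, pen, rack, reader, rinse, short, slot, timer
```

```bash
cat >> h.py <<'E'
from scipy.spatial.transform import Rotation as Ro
def proj(c,P):
    R=Ro.from_euler('xyz',c['rotation']).as_matrix(); q=(np.atleast_2d(P)-c['position'])@R
    return (q/q[:,2:])[:,:2]*[c['mtx'][0][0],c['mtx'][1][1]]+[c['mtx'][0][2],c['mtx'][1][2]]
def back(c,uv,z):
    R=Ro.from_euler('xyz',c['rotation']).as_matrix(); uv=np.atleast_2d(uv)
    d=np.c_[(uv[:,0]-c['mtx'][0][2])/c['mtx'][0][0],(uv[:,1]-c['mtx'][1][2])/c['mtx'][1][1],np.ones(len(uv))]@R.T
    return c['position']+d*((z-c['position'][2])/d[:,2])[:,None]
def save(c,f):
    import pickle; pickle.dump({k:c[k] for k in('frame','mtx','position','rotation')},open(f,'wb'))
E
python3 - <<'E'
from h import *
for n in ('wrist','scene','side'):
    c=snap(n,n+'1.png'); save(c,n+'1.pkl'); f=c['frame'][:,:,::-1]
    ctr=proj(c,[492,209,100] if n!='xx' else 0)[0]; u,v=map(int,ctr); 
    w,h=(160,120) if n=='wrist' else (80,60)
    u=min(max(u,w),640-w); v=min(max(v,h),480-h)
    print(n,ctr,u-w,v-h)
    cv2.imwrite('pics/%s1z.png'%n,cv2.resize(f[v-h:v+h,u-w:u+w],(800,600),interpolation=cv2.INTER_CUBIC))
    if n!='wrist':
        ctr=proj(c,[484,-173,90])[0];u,v=map(int,ctr); print(n,ctr,u-80,v-60); cv2.imwrite('pics/%s1r.png'%n,cv2.resize(f[max(0,v-60):v+60,u-80:u+80],(800,600),interpolation=cv2.INTER_CUBIC))
E
```

```text
wrist [317.44162357 221.00173419] 157 101
scene [442.24673965 207.1029075 ] 362 147
scene [242.86695007 132.54252831] 162 72
side [339.33532922 322.82023922] 259 262
side [407.07071707 203.61313659] 327 143
```

View pics/wrist1.png

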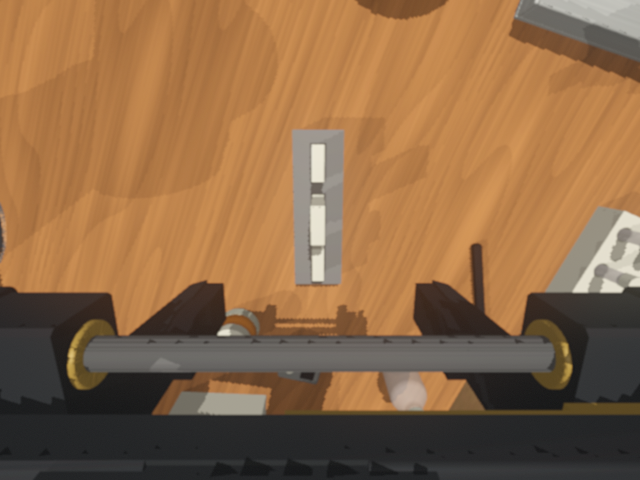

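View pics/scene1r.png

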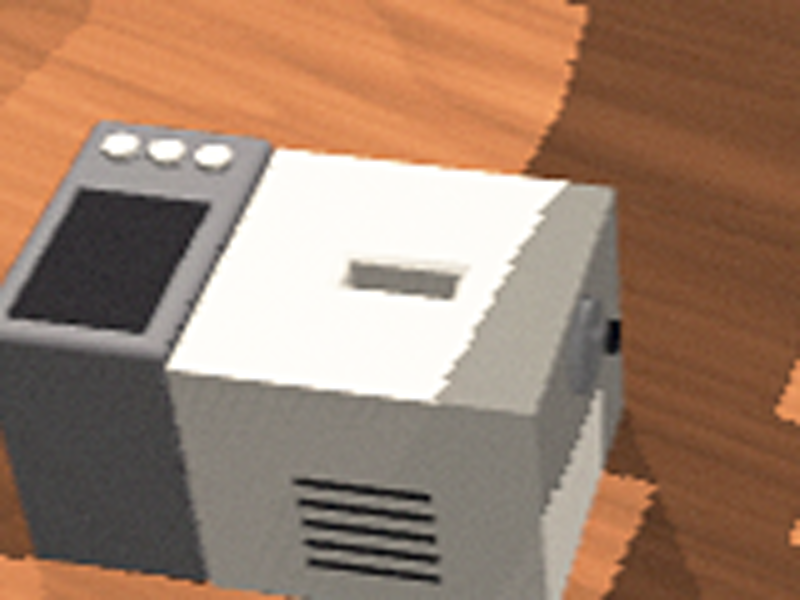

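View pics/side1r.png

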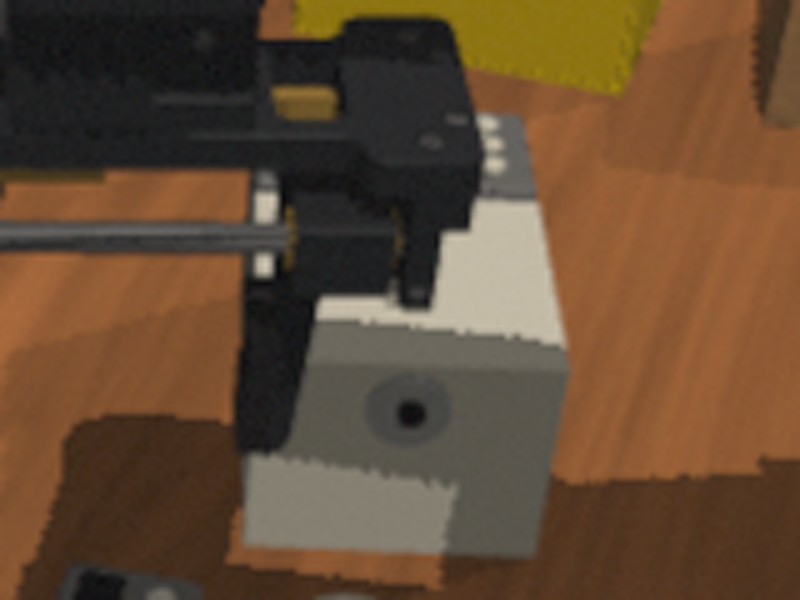

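View pics/side1z.png

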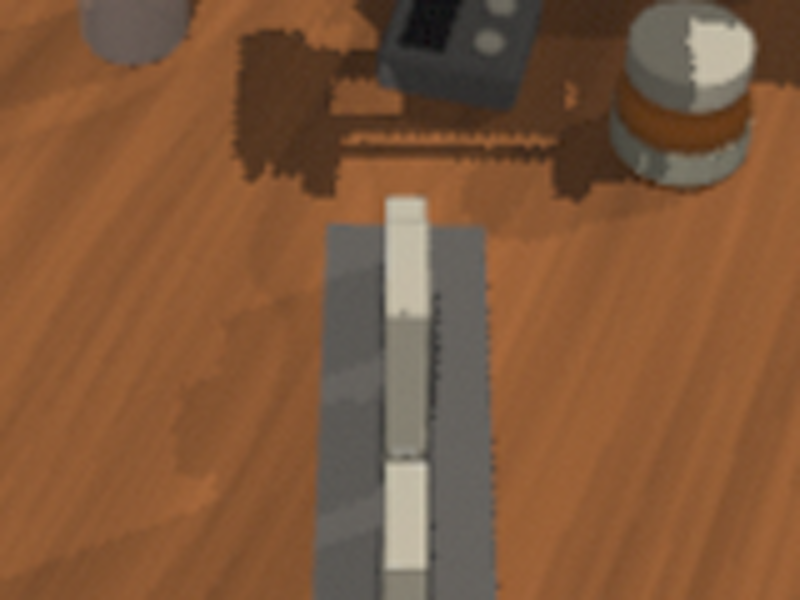

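View pics/scene1z.png

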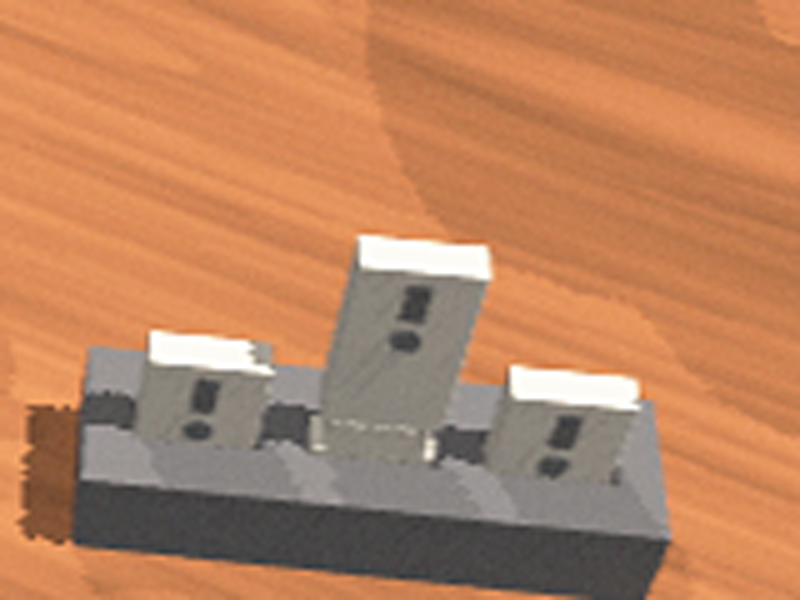

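```bash
python3 - <<'E'
from h import *
import pickle
L=lambda n:pickle.load(open(n+'1.pkl','rb'))
s=L('scene');w=L('wrist');d=L('side')
def rep(nm,c,uv,z):
    P=back(c,uv,z); print(nm,np.round(P[:,:2],1).tolist(),'mean',np.round(P.mean(0)[:2],1))
    for i in range(len(P)):
        e=P[(i+1)%len(P)]-P[i]; print('   len %.1f ang %.4f'%(np.hypot(e[0],e[1]),np.arctan2(e[1],e[0])))
A=lambda l,o:np.array(l)/5+o-0.4
rep('reader',s,A([(275,150),(615,187),(537,415),(168,370)],(162,72)),105)
rep('slot',s,A([(338,256),(468,264),(458,300),(345,290)],(162,72)),105)
rep('rack',s,A([(90,348),(655,400),(668,538),(80,480)],(362,147)),35)
rep('tall',s,A([(360,237),(490,245),(490,280),(357,268)],(362,147)),122)
rep('rackW',w,[(292,129.5),(344,129.5),(342,284.5),(295,285)],35)
rep('tallD',d,A([(385,197),(427,197),(429,316),(384,316)],(259,262)),122)
f=w['frame'][:,:,::-1]; cv2.imwrite('pics/w1z.png',cv2.resize(f[125:290,210:430],(800,600),interpolation=cv2.INTER_CUBIC))
E
```

```text
reader [[447.1, -255.9], [403.0, -133.1], [526.0, -89.5], [569.1, -212.0]] mean [ 486.3 -172.6]
   len 130.5 ang 1.9156
   len 130.5 ang 0.3408
   len 129.9 ang -1.2327
   len 129.6 ang -2.7967
slot [[488.1, -198.1], [468.7, -155.0], [487.6, -146.8], [502.9, -184.7]] mean [ 486.8 -171.2]
   len 47.3 ang 1.9943
   len 20.6 ang 0.4099
   len 40.8 ang -1.1880
   len 20.0 ang -2.4031
rack [[500.6, 112.7], [428.1, 288.6], [484.3, 309.3], [555.6, 134.0]] mean [492.2 211.1]
   len 190.2 ang 1.9615
   len 59.9 ang 0.3527
   len 189.2 ang -1.1846
   len 59.0 ang -2.7723
tall [[494.0, 191.2], [477.4, 227.4], [491.9, 232.3], [507.1, 195.1]] mean [492.6 211.5]
   len 39.8 ang 2.0006
   len 15.2 ang 0.3246
   len 40.2 ang -1.1810
   len 13.7 ang -2.8513
rackW [[429.2, 285.8], [484.9, 308.3], [557.5, 131.1], [501.1, 107.5]] mean [493.2 208.2]
   len 60.1 ang 0.3838
   len 191.5 ang -1.1816
   len 61.2 ang -2.7469
   len 192.2 ang 1.9542
tallD [[508.5, 185.4], [495.7, 180.0], [476.6, 226.5], [489.6, 232.1]] mean [492.6 206. ]
   len 13.9 ang -2.7382
   len 50.3 ang 1.9611
   len 14.2 ang 0.4046
   len 50.3 ang -1.1854
```

View pics/w1z.png

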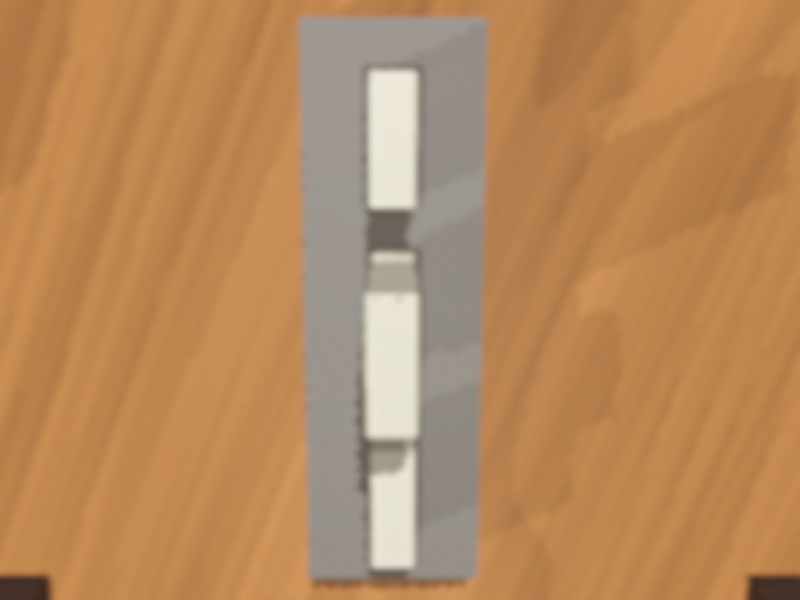

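```bash
python3 - <<'E'
from h import *
import pickle
w=pickle.load(open('wrist1.pkl','rb'))
k=220/800;k2=165/600
P=back(w,[(365*k+209.6,291*k2+124.6),(419*k+209.6,291*k2+124.6),(418*k+209.6,438*k2+124.6),(365*k+209.6,438*k2+124.6)],122)
print(P.round(1),P.mean(0)); print(np.linalg.norm(np.diff(P,axis=0),axis=1))
E
```

```text
[[477.8 225.2 122. ]
 [491.1 230.6 122. ]
 [506.1 193.1 122. ]
 [492.7 187.7 122. ]] [491.90898908 209.1570037  122.        ]
[14.32218013 40.39445771 14.5068151 ]
```

Call:
jog_arm(increments=[[-0.022, 0.06, 0, 0, 0, 0], [0, 0, 0.7, 0, 0, 0], [0, 0, 0.7, 0, 0, 0], [0, 0, 0.7, 0, 0, 0], [0, 0, 0.6, 0, 0, 0], [0, 0, 0.3, 0, 0, 0], [0, 0, 0.2, 0, 0, 0], [0, 0, 0.1, 0, 0, 0], [0, 0, 0, 0, 0, 0]])

```text
t: 2.85
tcp_pos: [495.6, 207.2, 94.0]
ee_rot: [3.141, -0.007, 0.381]
ft_force: [0.2, -0.6, 0.2]
width: 88.4
```

Call:
jog_arm(increments=[[-0.043, -0.074, 0.03, 0, 0, 0], [0, 0, 0, 0, 0, 0], [0, 0, 0, 0, 0, 0]])

```text
t: 3.15
tcp_pos: [494.0, 210.4, 95.0]
ee_rot: [3.14, -0.012, 0.381]
ft_force: [-0.5, -0.2, 0.4]
width: 88.4
```

```bash
python3 - <<'E'
from h import *
for i in range(2):
    c=snap('wrist','wrist2.png'); s=manip.observe(); print(s['t'],s['tcp_pos'],s['ee_rot'],s['ft_force'])
E
```

```text
3.2 [493.95455802 210.42565446  94.97598724] [ 3.1400029  -0.01156358  0.38073078] [ 0.08563773 -0.44998959 -0.29158539]
3.25 [493.89938334 210.34264716  94.84162711] [ 3.14002761 -0.01133006  0.38059718] [-0.2172043   0.81881899 -0.3541652 ]
```

View pics/wrist2.png

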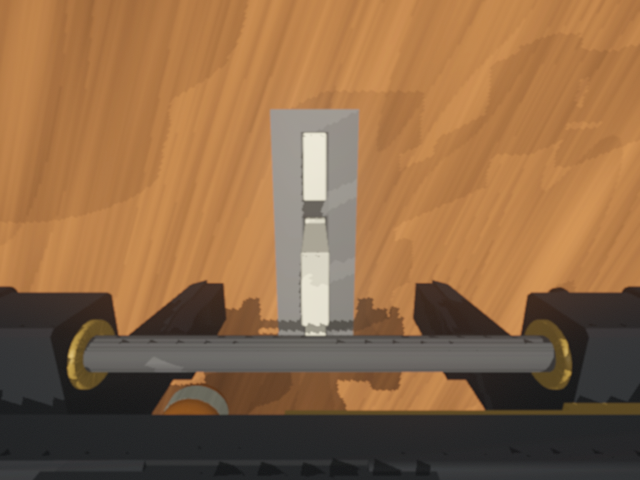

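Call:
jog_arm(increments=[[-0.035, 0, 0.06, 0.0003, -0.002, -0.0008], [0, 0, 0, 0, 0, 0], [0, 0, 0, 0, 0, 0]])

```text
t: 3.55
tcp_pos: [492.6, 209.7, 92.2]
ee_rot: [-3.141, 0.001, 0.386]
ft_force: [-0.2, -0.2, -0.0]
width: 88.1
```

Call:
jog_arm(increments=[[0, 0, 0, 0, 0, 0], [0, 0, 0, 0, 0, 0], [0, 0, 0, 0, 0, 0], [0, 0, 0, 0, 0, 0], [0, 0, 0, 0, 0, 0], [0, 0, 0, 0, 0, 0], [0, 0, 0, 0, 0, 0], [0, 0, 0, 0, 0, 0]], hand=-1)

```text
t: 4.35
tcp_pos: [492.6, 209.6, 92.1]
ee_rot: [-3.141, 0.001, 0.386]
ft_force: [0.6, 0.2, 0.3]
width: 26.5
```

Call:
jog_arm(increments=[[0, 0, 0, 0, 0, 0], [0, 0, 0, 0, 0, 0], [0, 0, 0, 0, 0, 0], [0, 0, 0, 0, 0, 0]])

```text
t: 4.75
tcp_pos: [492.6, 209.7, 92.1]
ee_rot: [-3.141, 0.001, 0.386]
ft_force: [0.0, -0.5, -0.0]
width: 0.7
```

Fully shut, so the grip missed. I'll look before moving.

```bash
python3 - <<'E'
from h import *
s=manip.observe(); print(s['width'],s['tcp_pos'])
for n in ('wrist','scene','side'):
    c=snap(n,n+'3.png'); f=c['frame'][:,:,::-1]
    u,v=map(int,proj(c,[492,209,100])[0]); print(u,v)
    if n!='wrist': cv2.imwrite('pics/%s3z.png'%n,cv2.resize(f[v-75:v+75,u-100:u+100],(800,600),interpolation=cv2.INTER_CUBIC))
E
```

```text
0.7040511773732979 [492.56487295 209.70531248  92.11582256]
317 276
442 207
339 322
```

View pics/scene3z.png

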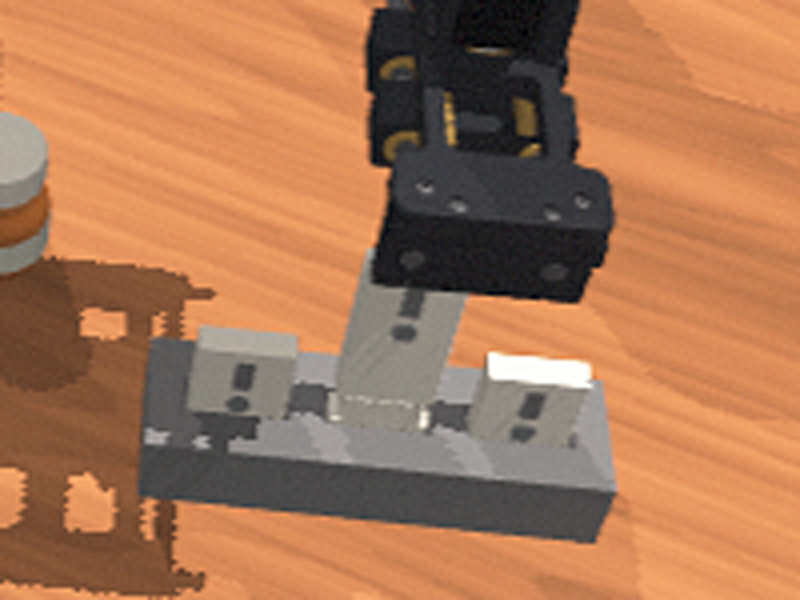

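View pics/side3z.png

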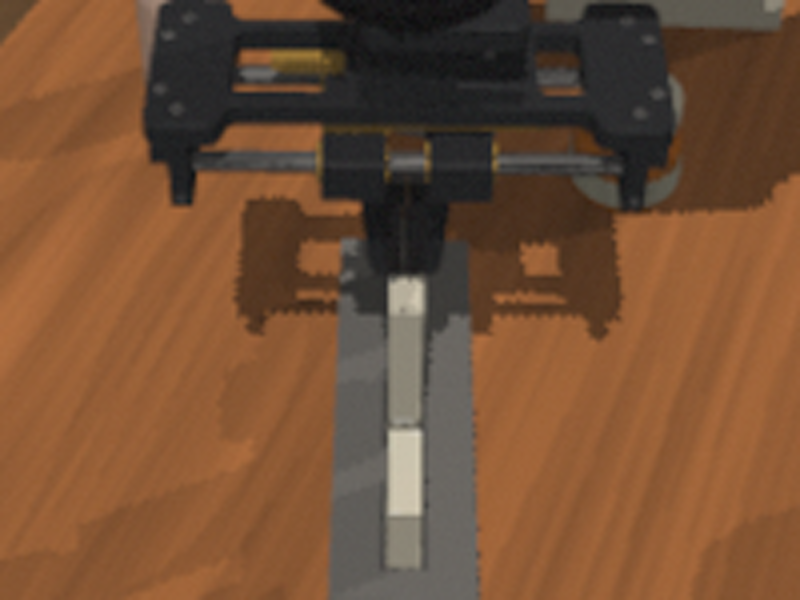

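View pics/wrist3.png

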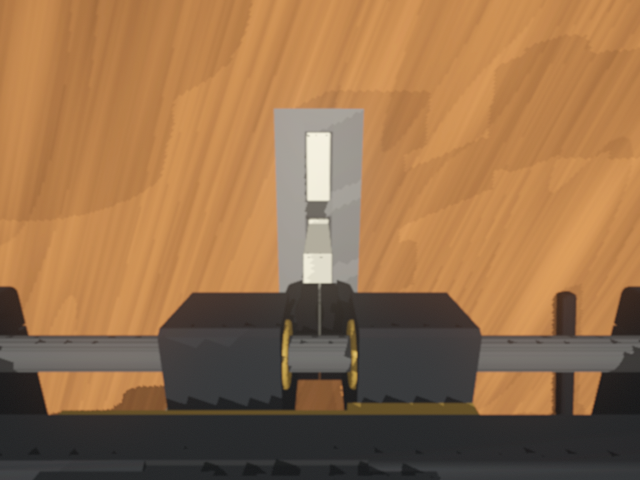

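```bash
python3 - <<'E'
from h import *
for n,o in (('scene',(342,132)),('side',(239,247)),('wrist',None)):
    c=manip.capture(n)
    for nm,P in (('tcp',[492.6,209.7,92]),('grasp',[492.6,209.7,111]),('top',[492.2,209.7,122]),('tcpnoz',[492.6,209.7,125])):
        p=proj(c,P)[0]; print(n,nm,p.round(1),((p-o)*4).round() if o else '')
    if n=='wrist': print(c['position'],c['rotation'])
    for l in('cartridge','rack'):print(l,[(np.round(d['location'],1).tolist(),round(d['p'],2)) for d in manip.landmark_of(c,l)[:3]])
E
```

```text
scene tcp [441.6 211. ] [398. 316.]
scene grasp [443.9 202.6] [408. 283.]
scene top [445.4 197.5] [414. 262.]
scene tcpnoz [445.7 196.3] [415. 257.]
cartridge []
rack [([497.7, 209.9, -2.4], 0.83)]
side tcp [338.8 326.1] [399. 317.]
side grasp [338.9 318.7] [400. 287.]
side top [339.2 314.3] [401. 269.]
side tcpnoz [339. 313.] [400. 264.]
cartridge [([489.7, 209.3, 7.5], 0.63)]
rack [([495.0, 206.6, 6.1], 0.74)]
wrist tcp [318.8 270.6] 
wrist grasp [318.7 282.7] 
wrist top [317.9 290.6] 
wrist tcpnoz [318.6 293.3] 
[468.35332765 270.85430961 277.82296315] [2.87845444e+00 1.87757921e-03 3.85653799e-01]
cartridge [([486.4, 209.1, 11.1], 0.68)]
rack [([492.6, 210.0, 4.2], 0.7)]
```

```bash
python3 - <<'E'
from h import *
for n in('side','wrist'):
    c=manip.capture(n)
    for z in range(90,140,5): print(n,z,proj(c,[492.6-.376*9,209.7+.926*9,z])[0].round(1))
f=c['frame'][:,:,::-1];cv2.imwrite('pics/w4z.png',cv2.resize(f[230:380,220:420],(800,600),interpolation=cv2.INTER_CUBIC))
c=manip.capture('side');f=c['frame'][:,:,::-1];cv2.imwrite('pics/s4z.png',cv2.resize(f[280:340,300:380],(800,600),interpolation=cv2.INTER_CUBIC))
E
```

```text
side 90 [338.8 331.2]
side 95 [338.8 329.3]
side 100 [338.8 327.3]
side 105 [338.9 325.4]
side 110 [338.9 323.4]
side 115 [338.9 321.4]
side 120 [339.  319.4]
side 125 [339.  317.3]
side 130 [339.1 315.3]
side 135 [339.1 313.2]
wrist 90 [318.8 254.7]
wrist 95 [318.8 257.3]
wrist 100 [318.8 260. ]
wrist 105 [318.7 262.8]
wrist 110 [318.7 265.8]
wrist 115 [318.7 269. ]
wrist 120 [318.6 272.3]
wrist 125 [318.6 275.9]
wrist 130 [318.6 279.7]
wrist 135 [318.5 283.7]
```

View pics/w4z.png

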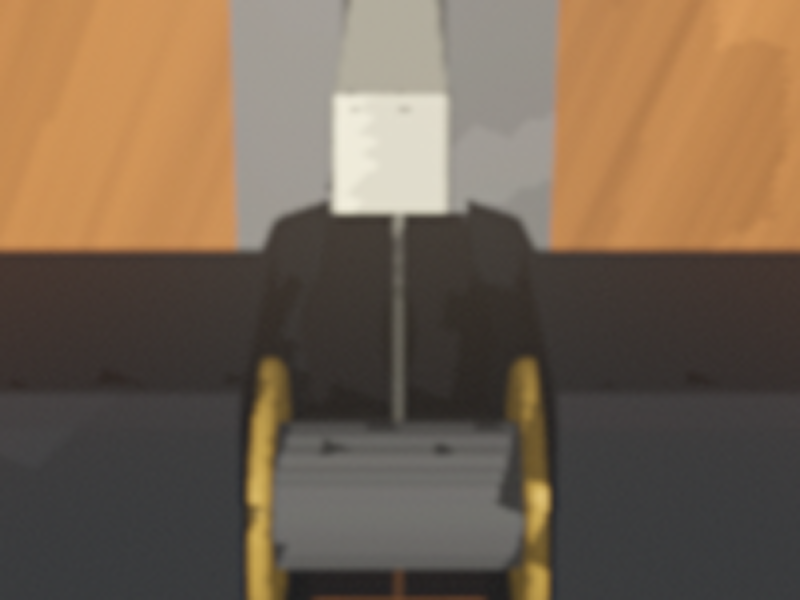

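View pics/s4z.png

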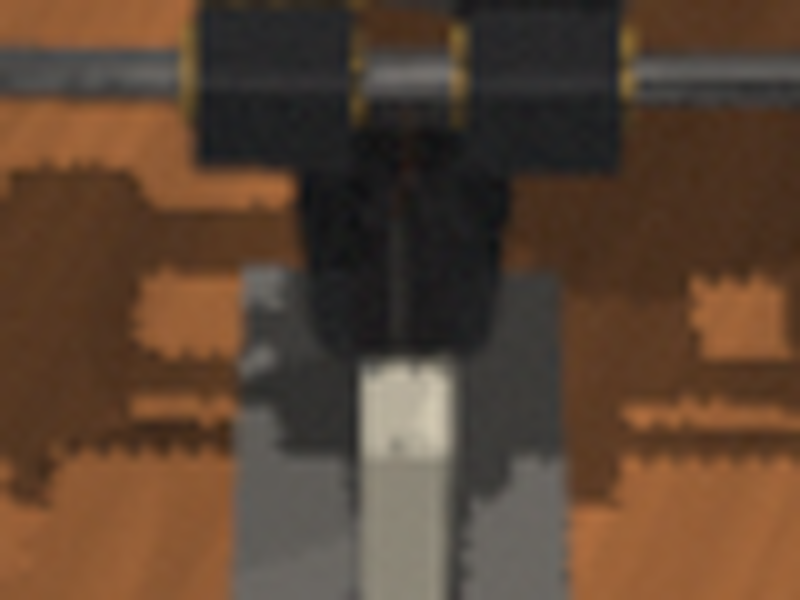

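```bash
python3 - <<'E'
from h import *
for n in('side','scene'):
    c=manip.capture(n)
    for z in (200,220,235,250):print(n,z,proj(c,[[575-44,0,z],[575+44,0,z],[575-60,0,z],[575+60,0,z]]).round(0).tolist())
    f=cv2.imread('pics/%s0.png'%n); o=(290,80) if n=='side' else (220,50)
    cv2.imwrite('pics/%s0z.png'%n,cv2.resize(f[o[1]:o[1]+120,o[0]:o[0]+160],(800,600),interpolation=cv2.INTER_CUBIC))
E
```

```text
side 200 [[363.0, 200.0], [319.0, 189.0], [371.0, 202.0], [312.0, 188.0]]
side 220 [[364.0, 191.0], [319.0, 181.0], [372.0, 193.0], [312.0, 179.0]]
side 235 [[364.0, 184.0], [319.0, 174.0], [372.0, 186.0], [311.0, 172.0]]
side 250 [[364.0, 177.0], [319.0, 167.0], [373.0, 179.0], [311.0, 165.0]]
scene 200 [[314.0, 128.0], [284.0, 162.0], [319.0, 122.0], [278.0, 169.0]]
scene 220 [[314.0, 117.0], [283.0, 151.0], [319.0, 111.0], [277.0, 158.0]]
scene 235 [[314.0, 108.0], [283.0, 142.0], [320.0, 103.0], [276.0, 149.0]]
scene 250 [[314.0, 100.0], [282.0, 134.0], [320.0, 94.0], [276.0, 140.0]]
```

View pics/side0z.png

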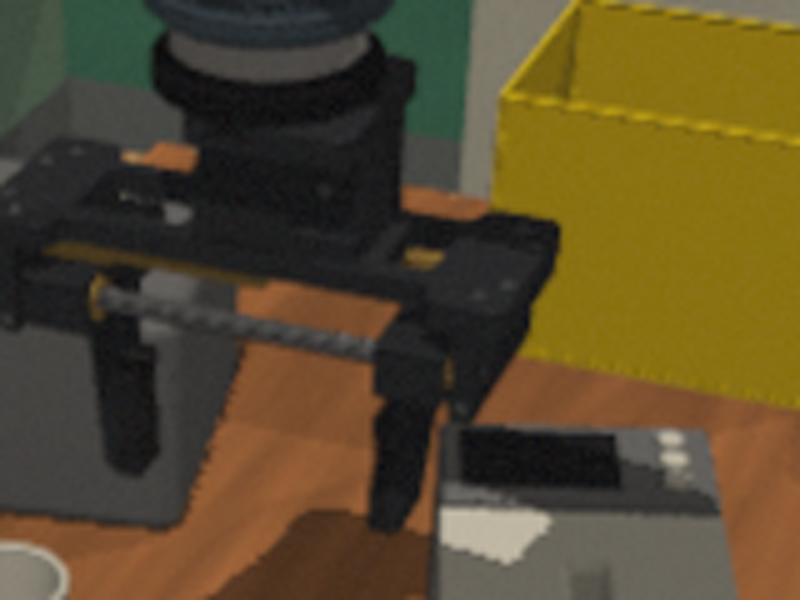

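View pics/scene0z.png

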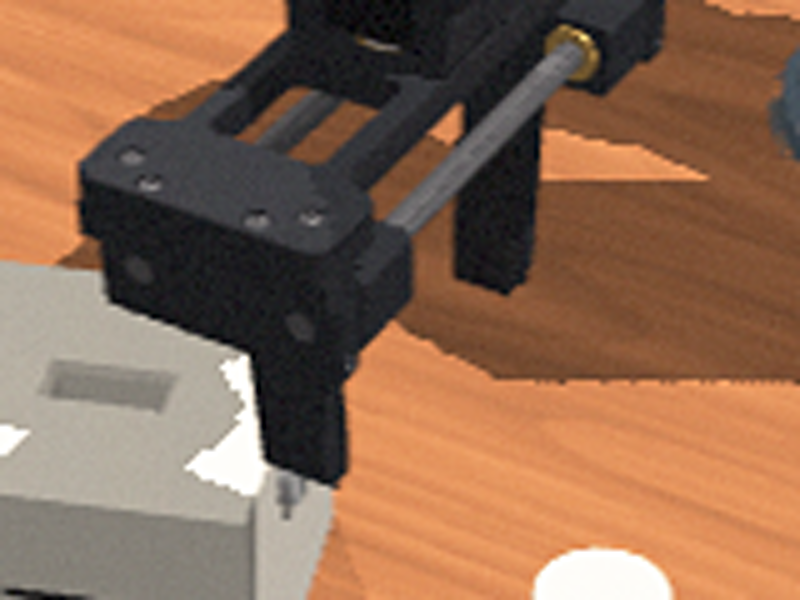

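The fingers closed above the cartridge's top. All three views put the real fingertips about 33 mm short of the reported TCP, and the start pictures agree. The cartridge hasn't moved. I'll open, go lower by that amount and grip again.

Call:
jog_arm(increments=[[0, 0, 0, 0, 0, 0], [0, 0, 0, 0, 0, 0], [0, 0, 0, 0, 0, 0], [0, 0, 0, 0, 0, 0], [0, 0, 0, 0, 0, 0], [0, 0, 0, 0, 0, 0], [0, 0, 0, 0, 0, 0], [0, 0, 0, 0, 0, 0], [0, 0, 0, 0, 0, 0]], hand=1)

```text
t: 6.5
tcp_pos: [492.6, 209.7, 92.1]
ee_rot: [-3.141, 0.001, 0.386]
ft_force: [-0.7, -0.1, -0.2]
width: 70.3
```

Call:
jog_arm(increments=[[0, 0, 0.15, 0, 0, 0], [0, 0, 0.15, 0, 0, 0], [0, 0, 0.15, 0, 0, 0], [0, 0, 0.15, 0, 0, 0], [0, 0, 0, 0, 0, 0], [0, 0, 0, 0, 0, 0]])

```text
t: 7.1
tcp_pos: [491.6, 209.5, 58.3]
ee_rot: [-3.141, 0.003, 0.386]
ft_force: [0.1, 0.4, 0.7]
width: 88.0
```

Call:
jog_arm(increments=[[0.012, 0, 0, 0, 0.0005, 0], [0, 0, 0, 0, 0, 0]])

```text
t: 7.3
tcp_pos: [492.4, 209.7, 58.4]
ee_rot: [-3.141, -0.0, 0.386]
ft_force: [0.7, 1.3, 0.6]
width: 88.1
```

```bash
python3 - <<'E'
from h import *
for n in ('wrist','side'):
    c=snap(n,n+'5.png'); f=c['frame'][:,:,::-1]
    u,v=map(int,proj(c,[492,209,100])[0])
    if n!='wrist': cv2.imwrite('pics/%s5z.png'%n,cv2.resize(f[v-75:v+75,u-100:u+100],(800,600),interpolation=cv2.INTER_CUBIC))
E
```

```text
(no output)
```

View pics/side5z.png

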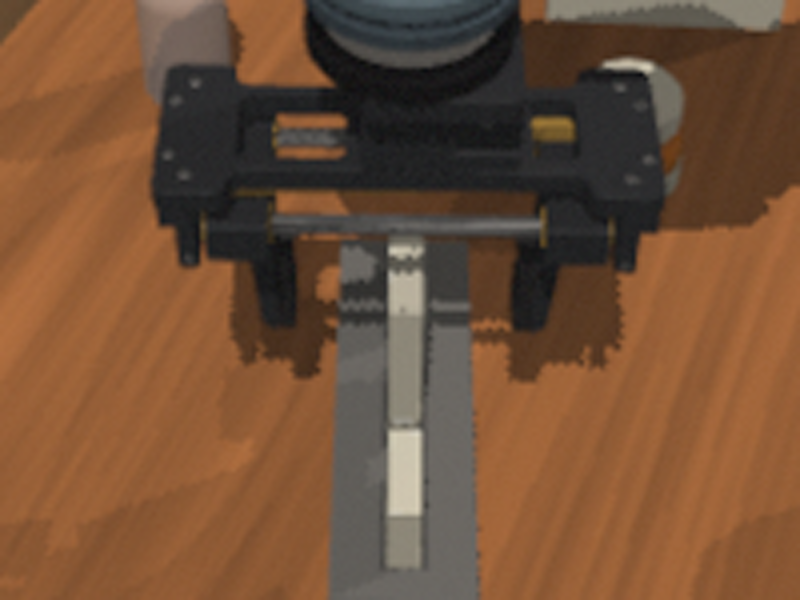

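View pics/wrist5.png

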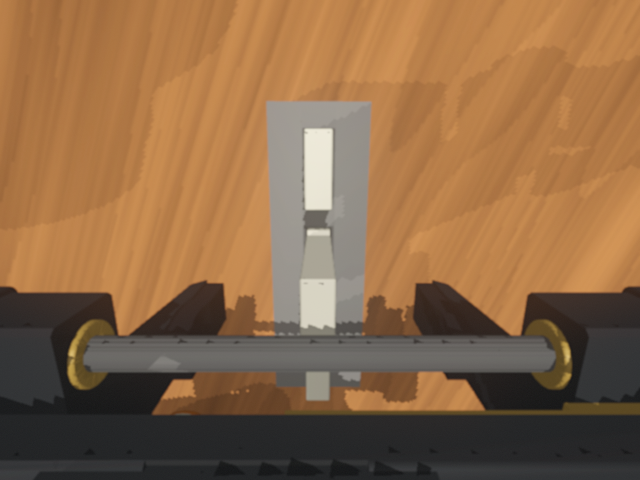

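Fingers now straddle the cartridge's upper part. Side tips are at zoom (278,325) and (530,330), below the top face at rows 240–315. Closing.

Call:
jog_arm(increments=[[0, 0, 0, 0, 0, 0], [0, 0, 0, 0, 0, 0], [0, 0, 0, 0, 0, 0], [0, 0, 0, 0, 0, 0], [0, 0, 0, 0, 0, 0], [0, 0, 0, 0, 0, 0], [0, 0, 0, 0, 0, 0], [0, 0, 0, 0, 0, 0], [0, 0, 0, 0, 0, 0], [0, 0, 0, 0, 0, 0], [0, 0, 0, 0, 0, 0], [0, 0, 0, 0, 0, 0]], hand=-1)

```text
t: 8.6
tcp_pos: [492.9, 209.9, 59.2]
ee_rot: [-3.141, -0.001, 0.386]
ft_force: [-0.3, 0.7, -0.5]
width: 13.5
```

Gripped: width 13.5 mm against a 14 mm cartridge. Foot sits at TCP z − 49. Lifting.

Call:
jog_arm(increments=[[0, 0, -0.15, 0, 0, 0], [0, 0, -0.15, 0, 0, 0], [0, 0, -0.2, 0, 0, 0], [0, 0, -0.2, 0, 0, 0], [0, 0, -0.3, 0, 0, 0], [0, 0, -0.4, 0, 0, 0], [0, 0, -0.4, 0, 0, 0], [0, 0, -0.4, 0, 0, 0], [0, 0, -0.4, 0, 0, 0], [0, 0, -0.2, 0, 0, 0], [0, 0, 0, 0, 0, 0]])

```text
t: 9.7
tcp_pos: [493.3, 209.9, 212.7]
ee_rot: [3.141, -0.007, 0.386]
ft_force: [0.1, 0.4, 0.2]
width: 13.4
```

```bash
python3 - <<'E'
from h import *
for n in ('scene','side','wrist'):
    c=snap(n,n+'6.png'); save(c,n+'6.pkl')
s=manip.observe(); print(s['tcp_pos'],s['ee_rot'],s['width'])
E
```

```text
[491.80831823 209.62149396 209.83395786] [-3.14146762e+00 -2.22681351e-03  3.86174451e-01] 13.454539068798733
```

View pics/side6.png

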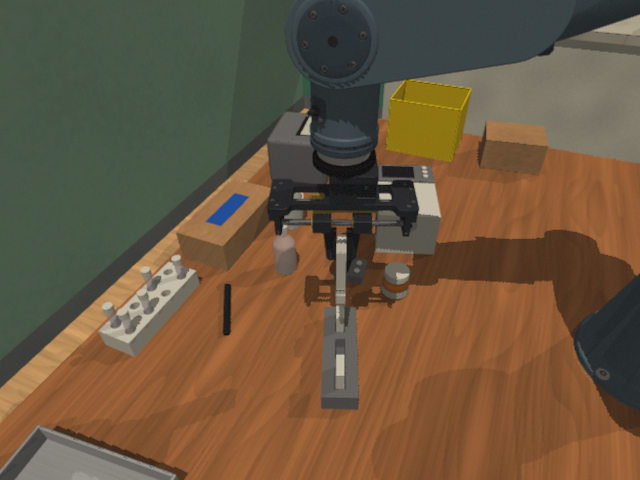

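View pics/scene6.png

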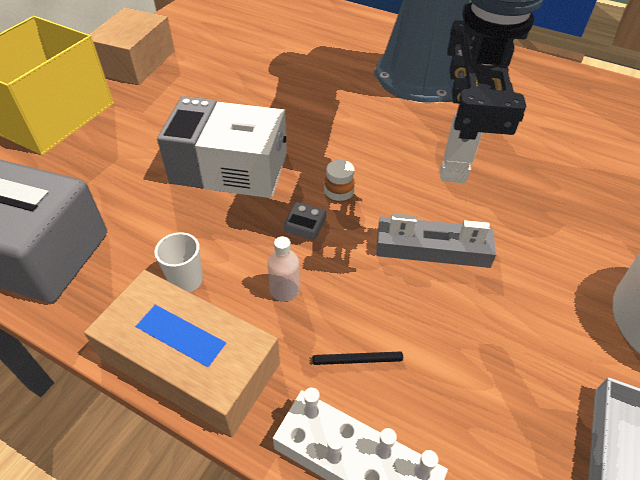

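```bash
python3 - <<'E'
import pickle,cv2
f=pickle.load(open('scene6.pkl','rb'))['frame'][:,:,::-1]
cv2.imwrite('pics/a.png',cv2.resize(f[90:201,150:298],(800,600),interpolation=cv2.INTER_CUBIC))
cv2.imwrite('pics/b.png',cv2.resize(f[120:195,415:515],(800,600),interpolation=cv2.INTER_CUBIC))
f=pickle.load(open('side6.pkl','rb'))['frame'][:,:,::-1]
cv2.imwrite('pics/c.png',cv2.resize(f[230:350,265:425],(800,600),interpolation=cv2.INTER_CUBIC))
E
```

```text
(no output)
```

View pics/a.png

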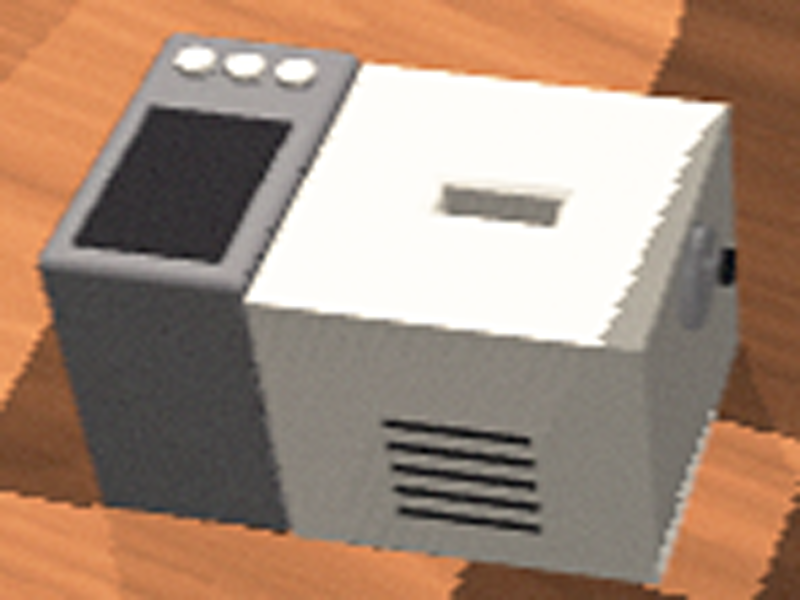

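View pics/b.png

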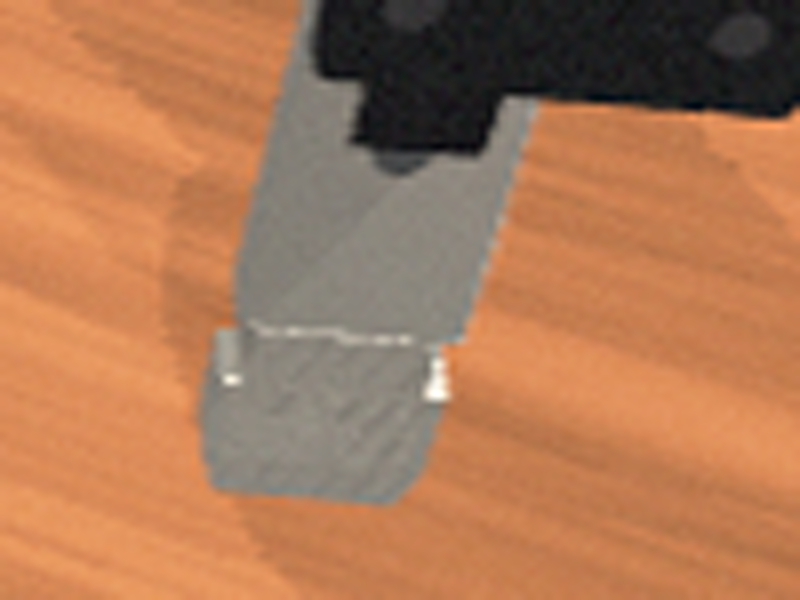

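View pics/c.png

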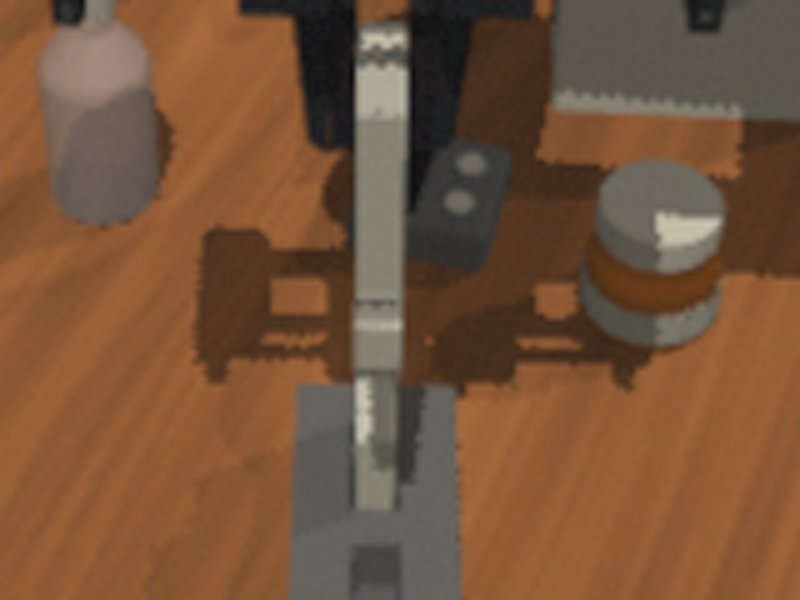

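```bash
python3 - <<'E'
from h import *
import pickle
from scipy.optimize import least_squares
c=pickle.load(open('scene6.pkl','rb'))
uv=np.array([(360,62),(732,104),(643,352),(246,304)])/5.405+[149.6,89.6]
P=back(c,uv,105);print(P.round(1),P.mean(0))
for i in range(4):
    e=P[(i+1)%4]-P[i];print(np.hypot(*e[:2]),np.arctan2(e[1],e[0]))
# slot outer bevel corners estimate
uv=np.array([(450,180),(573,188),(562,228),(434,214)])/5.405+[149.6,89.6]
Q=back(c,uv,105);print(Q.round(1),Q.mean(0))
# fit reader pose to 4 corners
def res(p,c=c,uv=np.array([(360,62),(732,104),(643,352),(246,304)])/5.405+[149.6,89.6]):
    R=Ro.from_euler('z',p[2]); X=R.apply([(-65,-65,105),(-65,65,105),(65,65,105),(65,-65,105)])+[p[0],p[1],0]
    return (proj(c,X)-uv).ravel()
r=least_squares(res,[486,-172,.34]);print(r.x,r.fun.round(2))
# expected slot outlines in the picture at that pose
X=Ro.from_euler('z',r.x[2]).apply([(-10.8,-23.8,105),(-10.8,23.8,105),(10.8,23.8,105),(10.8,-23.8,105)])+[r.x[0],r.x[1],0]
print(((proj(c,X)-[149.6,89.6])*5.405).round())
for l in('slot','reader'):
  pass
for n in('scene','side'):
    d=snap(n,n+'7.png');save(d,n+'7.pkl')
    for l in('slot','reader'): print(n,l,[(np.round(q['location'],1).tolist(),round(q['p'],2)) for q in manip.landmark_of(d,l)[:2]])
s=manip.observe();print(s['tcp_pos'],s['ee_rot'])
d=pickle.load(open('side7.pkl','rb'));f=d['frame'][:,:,::-1];cv2.imwrite('pics/d.png',cv2.resize(f[150:255,340:480],(800,600),interpolation=cv2.INTER_CUBIC))
E
```

```text
[[ 446.1 -257.5  105. ]
 [ 402.2 -132.6  105. ]
 [ 526.6  -89.9  105. ]
 [ 569.7 -211.8  105. ]] [ 486.13893577 -172.95385368  105.        ]
132.37763805598627 1.9090695477585387
131.53050213127653 0.33062244144796815
129.236023427326 -1.2311239711330209
131.72478151361778 -2.7871073456427804
[[ 485.1 -192.3  105. ]
 [ 468.3 -154.4  105. ]
 [ 487.7 -145.9  105. ]
 [ 502.6 -186.4  105. ]] [ 485.92363139 -169.75615032  105.        ]
[ 4.86295015e+02 -1.72855805e+02  3.40269515e-01] [ 0.54  0.43 -0.62  0.21  0.24 -0.24 -0.17 -0.25]
[[435. 172.]
 [574. 188.]
 [558. 228.]
 [418. 212.]]
scene slot [([485.5, -171.5, 102.7], 0.77)]
scene reader [([488.5, -171.2, -3.0], 0.9)]
side slot [([483.1, -173.1, 103.5], 0.7), ([747.5, -114.9, -3.1], 0.67)]
side reader [([482.3, -173.6, -2.3], 0.6)]
[491.85769213 209.62034148 209.69125257] [-3.14133290e+00 -1.72592510e-03  3.86146326e-01]
```

View pics/d.png

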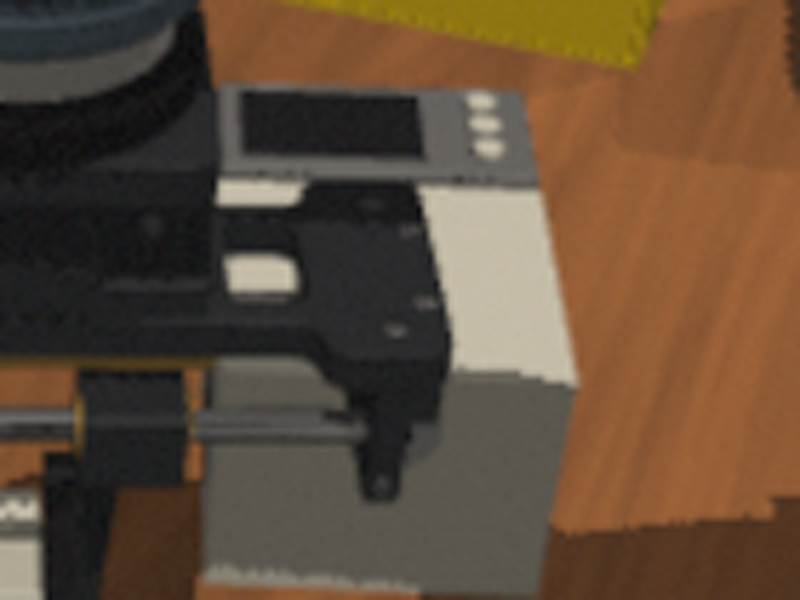

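Call:
jog_arm(increments=[[-0.298, 0.704, 0, 0, 0, 0], [-0.298, 0.704, 0, 0, 0, 0], [-0.298, 0.704, 0, 0, 0, 0], [-0.298, 0.704, 0, 0, 0, 0], [-0.298, 0.704, 0, 0, 0, 0], [-0.298, 0.704, 0, 0, 0, 0], [-0.298, 0.704, 0, 0, 0, 0], [-0.298, 0.704, 0, 0, 0, 0], [-0.298, 0.704, 0, 0, 0, 0], [-0.2, 0.5, 0, 0, 0, 0], [0, 0, 0, 0, 0, 0.007], [0, 0, 0, 0, 0, 0]])

```text
t: 11.35
tcp_pos: [486.0, -175.4, 205.8]
ee_rot: [-3.139, 0.001, 0.344]
ft_force: [0.2, 0.7, -0.6]
width: 13.8
```

```bash
python3 - <<'E'
from h import *
for n in ('scene','side','wrist'):
    c=snap(n,n+'8.png'); save(c,n+'8.pkl')
s=manip.observe(); print(s['tcp_pos'],s['ee_rot'],s['width'],s['ft_force'])
E
```

```text
[ 486.2558213  -174.13004399  205.96977795] [-3.13932988e+00  4.83740799e-04  3.47373911e-01] 13.577282971468174 [ 0.54199614  0.07229834 -0.5108072 ]
```

Call:
jog_arm(increments=[[0.007, -0.03, 0.3, -0.0004, 0, 0.001], [0, 0, 0.3, 0, 0, 0], [0, 0, 0.2, 0, 0, 0], [0, 0, 0, 0, 0, 0], [0, 0, 0, 0, 0, 0]])

```text
t: 12.0
tcp_pos: [487.1, -169.3, 165.7]
ee_rot: [3.14, -0.001, 0.349]
ft_force: [0.2, 0.3, -0.5]
width: 13.7
```

```bash
python3 - <<'E'
from h import *
for n in ('scene','side','wrist'):
    c=snap(n,n+'9.png'); save(c,n+'9.pkl'); f=c['frame'][:,:,::-1]
    if n!='wrist':
        u,v=map(int,proj(c,[486,-173,110])[0]); print(n,u-60,v-45)
        cv2.imwrite('pics/%s9z.png'%n,cv2.resize(f[v-45:v+45,u-60:u+60],(800,600),interpolation=cv2.INTER_CUBIC))
s=manip.observe(); print(s['tcp_pos'],s['ee_rot'],s['width'],s['ft_force'])
E
```

```text
scene 181 79
side 347 150
[ 487.37163243 -169.7855965   166.09374336] [ 3.13936220e+00 -1.41670268e-03  3.48776829e-01] 13.641219829913457 [-0.16259696 -0.10772181 -0.66207054]
```

View pics/scene9z.png

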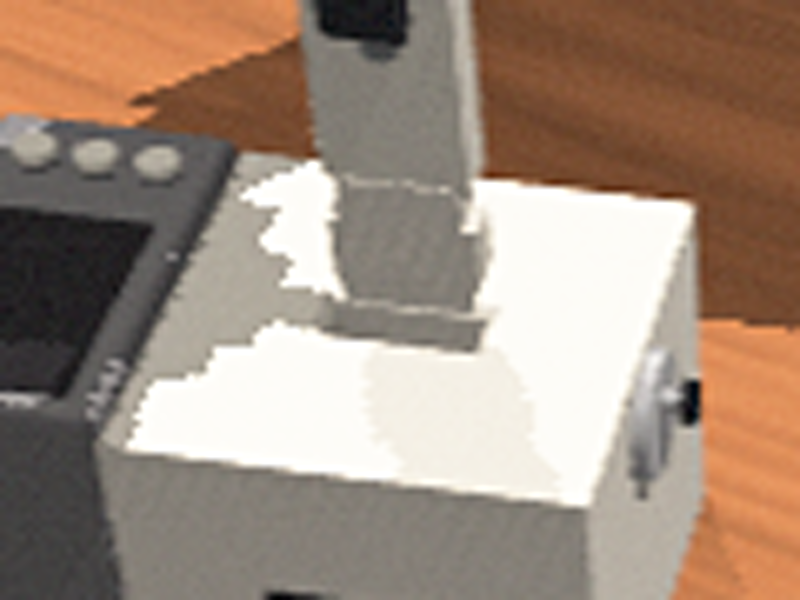

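View pics/side9z.png

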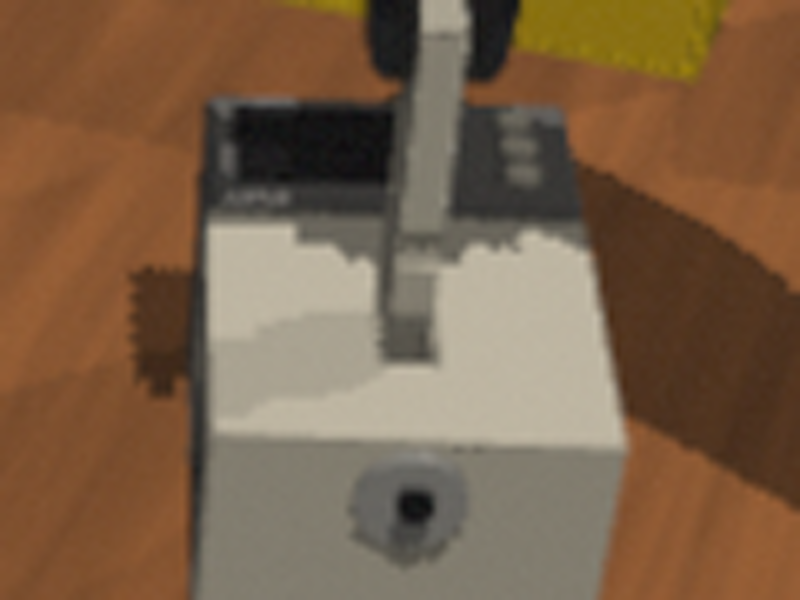

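View pics/wrist9.png

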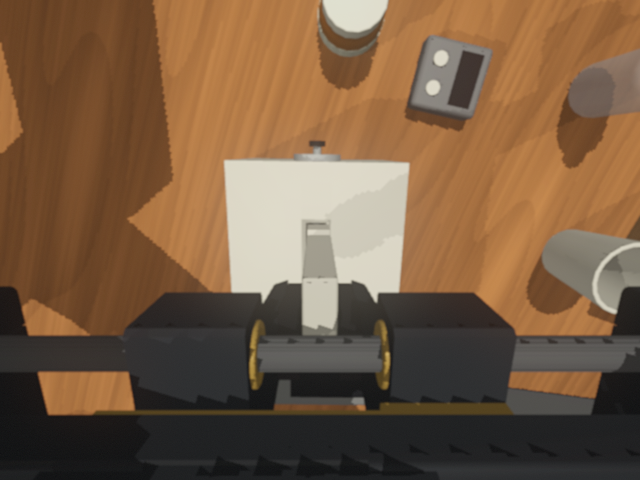

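```bash
cat > ov.py <<'E'
from h import *
import pickle,sys
def wire(c,box,scale,fn,reader,cart):
    f=c['frame'][:,:,::-1]; x0,y0,w,h=box
    im=cv2.resize(f[y0:y0+h,x0:x0+w],None,fx=scale,fy=scale,interpolation=cv2.INTER_CUBIC)
    def L(P,col):
        q=((proj(c,P)-[x0,y0]+.5)*scale).astype(int); cv2.polylines(im,[q.reshape(-1,1,2)],False,col,1,cv2.LINE_AA)
    T=lambda p:(lambda X:Ro.from_euler('z',p[3]).apply(X)+[p[0],p[1],p[2]])
    R=T(reader);C=T(cart)
    for a,b,z in((65,65,105),(7.8,20.8,102),(10.8,23.8,105)):
        L(R([(-a,-b,z),(-a,b,z),(a,b,z),(a,-b,z),(-a,-b,z)]),(0,0,255))
    prof=[(-16.5,0),(16.5,0),(20,9),(20,26.5),(16.5,26.5),(16.5,39),(20,39),(20,112),(-20,112),(-20,39),(-16.5,39),(-16.5,26.5),(-20,26.5),(-20,9),(-16.5,0)]
    for x in(-7,7): L(C([(x,y,z) for y,z in prof]),(0,200,0) if x>0 else (255,0,0))
    cv2.imwrite(fn,im)
E
python3 - <<'E'
from ov import *
cart=(487.2,-169.8,116.8,.3465)
for n,box in(('scene',(181,79,120,90)),('side',(347,150,120,90)),('wrist',(220,150,200,150))):
    c=pickle.load(open(n+'9.pkl','rb')); wire(c,box,6.66 if n!='wrist' else 4,'pics/ov_%s.png'%n,(486.2,-172.8,0,.341),cart)
E
```

```text
(no output)
```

View pics/ov_scene.png

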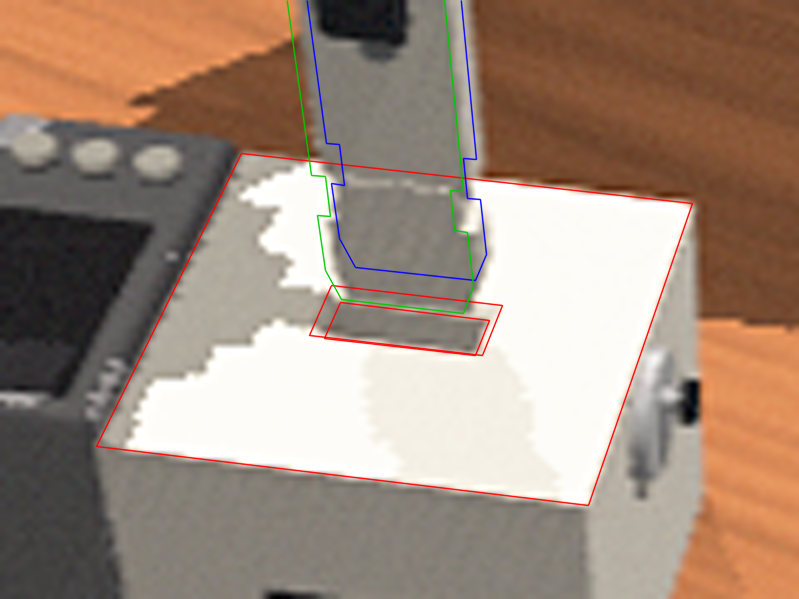

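View pics/ov_side.png

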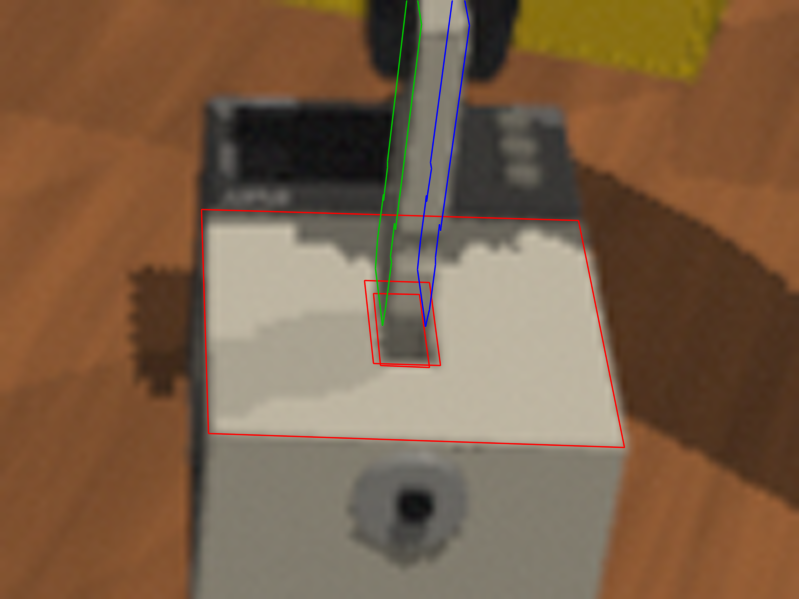

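View pics/ov_wrist.png

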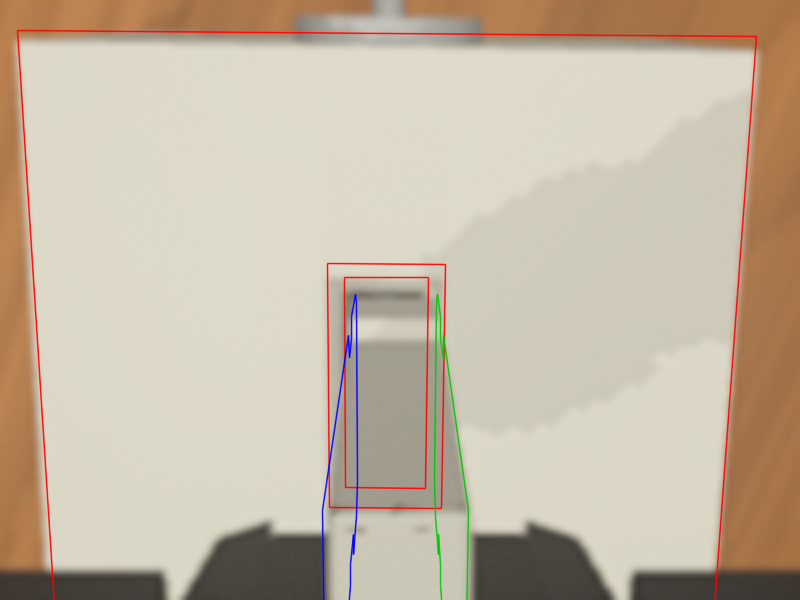

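```bash
python3 - <<'E'
import pickle,cv2
for n,(x,y,w,h) in (('scene',(221,79,40,60)),('wrist',(285,210,64,72)),('side',(395,150,28,60))):
    f=pickle.load(open(n+'9.pkl','rb'))['frame'][:,:,::-1]
    s=10 if n!='wrist' else 8
    im=cv2.resize(f[y:y+h,x:x+w],None,fx=s,fy=s,interpolation=cv2.INTER_CUBIC)
    for i in range(0,im.shape[0],50): cv2.line(im,(0,i),(8,i),(0,0,255),1)
    for i in range(0,im.shape[1],50): cv2.line(im,(i,0),(i,8),(0,0,255),1)
    cv2.imwrite('pics/z_%s.png'%n,im)
E
```

```text
(no output)
```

View pics/z_scene.png

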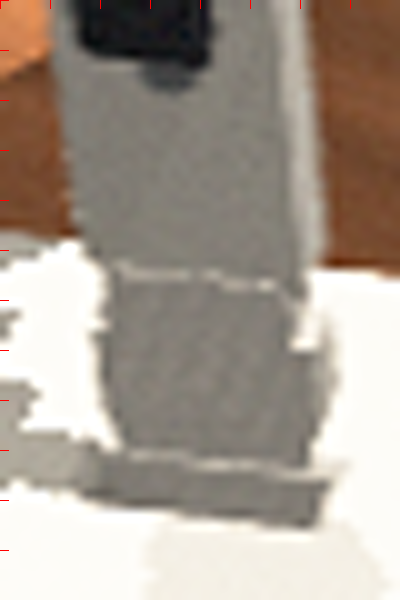

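View pics/z_wrist.png

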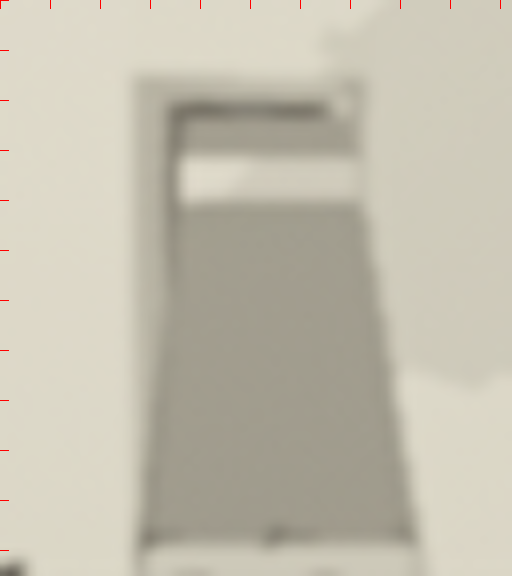

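View pics/z_side.png

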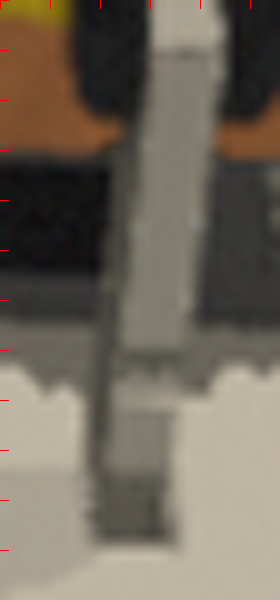

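```bash
cat > fit9.py <<'E'
from ov import *
from scipy.optimize import least_squares
C={n:pickle.load(open(n+'9.pkl','rb')) for n in('scene','side','wrist')}
U=lambda l,s,o:np.array(l)/s+np.array(o)-.5
obs=[]
# cart: (cam, local pts, pix)
obs+= [('wrist','c',[(-7,20,112),(7,20,112),(-7,20,39),(7,20,39),(-7,20,26.5),(7,20,26.5)],U([(142,541),(415,541),(176,206),(362,205),(178,155),(358,155)],8,(285,210)),1)]
obs+= [('side','c',[(7,20,112),(-7,20,112),(7,20,39),(-7,20,39)],U([(150,50),(218,51),(121,350),(189,350)],10,(395,150)),1)]
obs+= [('scene','c',[(7,-16.5,0),(7,16.5,0),(7,20,26.5),(7,20,39)],U([(118,447),(302,466),(297,345),(300,290)],10,(221,79)),2)]
obs+= [('scene','r',[(-65,-65,105),(-65,65,105),(65,65,105),(65,-65,105)],U([(240,153),(692,203),(588,506),(97,447)],6.66,(181,79)),1)]
obs+= [('side','r',[(65,65,105),(-65,65,105),(-65,-65,105)],U([(210,434),(625,448),(580,222)],6.66,(347,150)),1)]
obs+= [('wrist','r',[(-65,65,105),(65,65,105)],U([(22,41),(755,50)],4,(220,150)),1)]
cams=['scene','side','wrist']
def res(p,full=False):
    out=[]
    for n,k,X,uv,s in obs:
        sh=np.r_[p[9+2*cams.index(n):11+2*cams.index(n)],0]
        if k=='c': P=Ro.from_euler('xyz',[p[3],p[4],p[5]]).apply(X)+p[:3]
        else: P=Ro.from_euler('z',p[8]).apply(X)+[p[6],p[7],0]
        r=(proj(C[n],P+sh)-uv)/s; out.append(r.ravel())
    if full: return out
    return np.concatenate(out+[p[9:]/3,[(p[5]-.348)/.01]])
p0=np.r_[487,-169,117,0,0,.348,486.2,-172.8,.341,np.zeros(6)]
r=least_squares(res,p0); p=r.x
print('cart',p[:6].round(3),'reader',p[6:9].round(3),'shifts',p[9:].round(1))
for o,q in zip(obs,res(p,True)): print(o[0],o[1],q.round(2))
d=Ro.from_euler('z',-p[8]).apply(np.r_[p[:2]-p[6:8],0]); print('foot in slot frame',d, 'yaw err',p[5]-p[8])
J=np.linalg.inv(r.jac.T@r.jac)*.3**2; print('sd',np.sqrt(np.diag(J)).round(2)[:9])
E
python3 fit9.py
```

```text
cart [ 4.86337e+02 -1.70153e+02  1.15388e+02 -5.00000e-03  1.00000e-02
  3.48000e-01] reader [ 4.86292e+02 -1.73717e+02  3.39000e-01] shifts [-0.3  0.4 -0.3  0.6  0.7 -1. ]
wrist c [-0.82  0.12  1.    0.02 -0.18 -0.92  0.02 -0.83  0.09  0.93 -0.29  0.9 ]
side c [ 0.32 -0.36  0.61 -0.37 -0.39  0.36 -0.46  0.48]
scene c [ 0.    0.29 -0.08  0.39  0.54  0.41  0.1   0.18]
scene r [ 0.17 -0.16 -0.08 -0.05 -0.19 -0.15 -0.27 -0.26]
side r [-0.14 -0.16 -0.01 -0.06  0.   -0.24]
wrist r [-0.51  0.09  0.57 -0.27]
foot in slot frame [1.22595813 3.34651614 0.        ] yaw err 0.009002665352956851
sd [0.56 0.6  0.45 0.   0.   0.   0.55 0.56 0.  ]
```

Call:
jog_arm(increments=[[-0.024, 0.067, 0, 0.0003, 0, 0.0014], [0, 0, 0, 0, 0, 0], [0, 0, 0, 0, 0, 0], [0, 0, 0, 0, 0, 0]])

```text
t: 12.55
tcp_pos: [488.2, -174.5, 167.7]
ee_rot: [3.139, -0.003, 0.339]
ft_force: [-0.5, 1.1, -1.5]
width: 13.9
```

```bash
python3 - <<'E'
from h import *
c=snap('wrist','wrist10.png');save(c,'wrist10.pkl')
s=manip.observe(); print(s['t'],s['tcp_pos'],s['ee_rot'],s['width'],s['ft_force'])
f=c['frame'][:,:,::-1];cv2.imwrite('pics/w10z.png',cv2.resize(f[210:282,270:366],(800,600),interpolation=cv2.INTER_CUBIC))
c=snap('scene','scene10.png');f=c['frame'][:,:,::-1];cv2.imwrite('pics/s10z.png',cv2.resize(f[79:154,191:291],(800,600),interpolation=cv2.INTER_CUBIC))
E
```

```text
12.6 [ 488.22095873 -174.47343637  167.67586709] [ 3.13916908e+00 -3.07398190e-03  3.38863117e-01] 13.808035255251099 [ 0.92979992 -0.79480571 -1.25470967]
```

View pics/w10z.png

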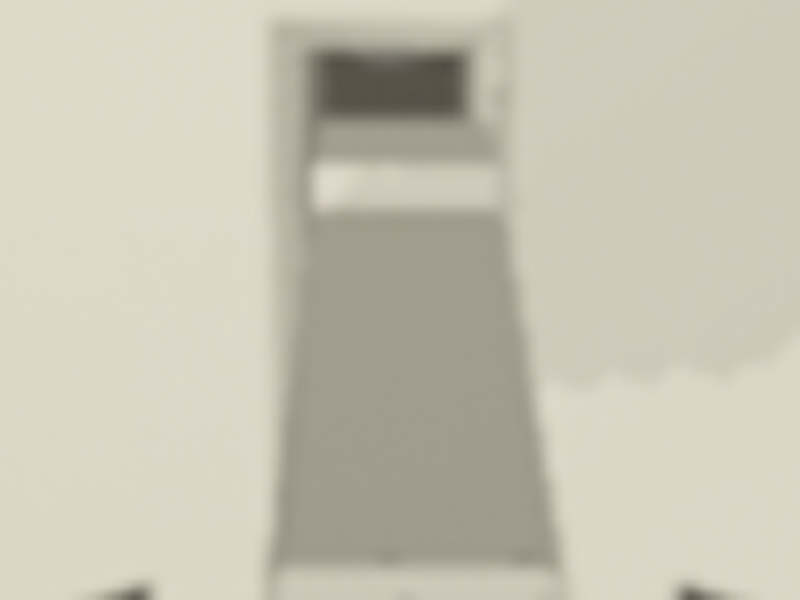

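View pics/s10z.png

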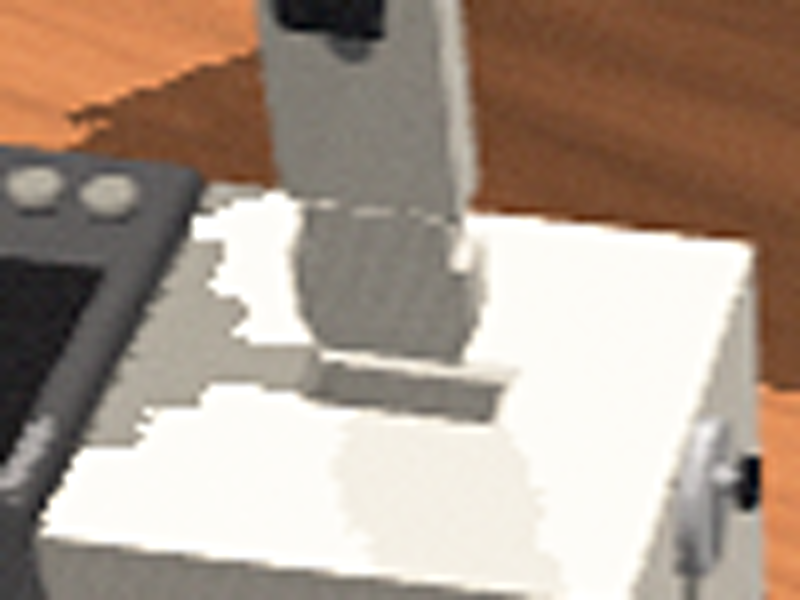

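Call:
jog_arm(increments=[[-0.02, -0.028, 0, 0.0004, -0.0005, 0], [0, 0, 0, 0, 0, 0], [0, 0, 0, 0, 0, 0]])

```text
t: 12.95
tcp_pos: [486.5, -173.2, 167.5]
ee_rot: [-3.141, 0.001, 0.339]
ft_force: [0.3, -0.3, -0.3]
width: 13.8
```

```bash
python3 - <<'E'
from h import *
c=snap('wrist','wrist11.png');save(c,'wrist11.pkl')
s=manip.observe(); print(s['t'],s['tcp_pos'],s['ee_rot'],s['width'],s['ft_force'])
f=c['frame'][:,:,::-1];cv2.imwrite('pics/w11z.png',cv2.resize(f[210:282,270:366],(800,600),interpolation=cv2.INTER_CUBIC))
E
```

```text
13.0 [ 486.55067658 -173.18632028  167.51264502] [-3.14090153e+00  5.48618739e-04  3.39029421e-01] 13.421742588165321 [ 0.48554788 -0.58295057 -0.06131672]
```

View pics/w11z.png

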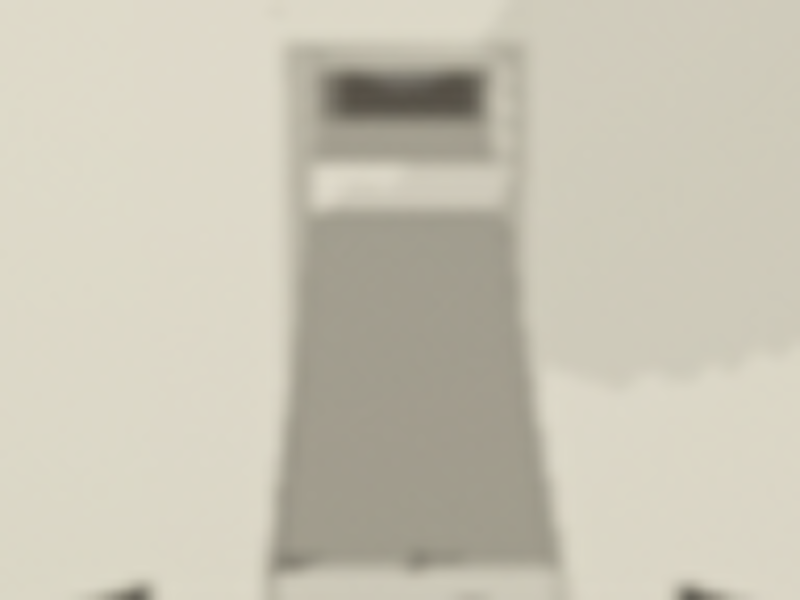

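Call:
jog_arm(increments=[[0, 0, 0.1, 0, 0, 0], [0, 0, 0.1, 0, 0, 0], [0, 0, 0.1, 0, 0, 0], [0, 0, 0, 0, 0, 0], [0, 0, 0, 0, 0, 0]])

```text
t: 13.5
tcp_pos: [486.2, -172.9, 150.5]
ee_rot: [-3.14, 0.001, 0.339]
ft_force: [-1.1, 0.9, -0.7]
width: 13.3
```

```bash
cat > look.py <<'E'
from h import *
import sys
k=sys.argv[1]
c=snap('wrist','wrist%s.png'%k);save(c,'wrist%s.pkl'%k)
s=manip.observe(); print(round(s['t'],2),s['tcp_pos'].round(2),s['ee_rot'].round(4),s['width'],s['ft_force'].round(2))
d=Ro.from_euler('z',-.340).apply(s['tcp_pos']-[486.5,-173.2,0]); print('d reader frame',d.round(2))
f=c['frame'][:,:,::-1];cv2.imwrite('pics/w%sz.png'%k,cv2.resize(f[202:286,263:375],(800,600),interpolation=cv2.INTER_CUBIC))
E
python3 look.py 12
```

```text
13.55 [ 486.08 -172.86  150.46] [-3.1399e+00  1.4000e-03  3.3910e-01] 13.614072940544258 [-0.53  0.08 -0.71]
d reader frame [ -0.28   0.46 150.46]
```

View pics/w12z.png

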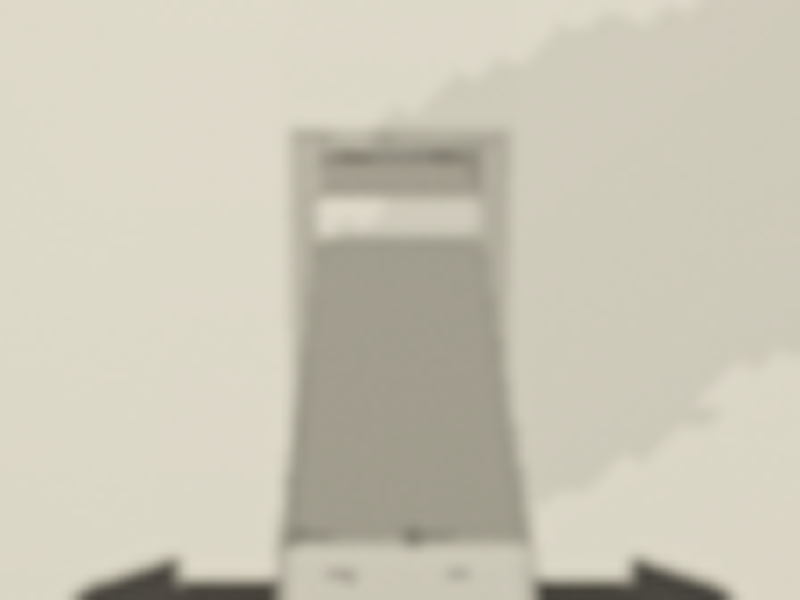

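Call:
jog_arm(increments=[[0.005, 0.008, 0.06, -0.0003, 0, 0], [0, 0, 0.06, 0, 0, 0], [0, 0, 0, 0, 0, 0]])

```text
t: 13.85
tcp_pos: [486.9, -173.5, 144.4]
ee_rot: [3.14, 0.001, 0.339]
ft_force: [0.6, -0.6, -0.9]
width: 13.8
```

```bash
python3 look.py 13
```

```text
13.9 [ 486.95 -173.58  144.61] [3.1401e+00 6.0000e-04 3.3910e-01] 14.1861572897224 [ 1.43 -0.35 -0.99]
d reader frame [  0.3   -0.51 144.61]
```

View pics/w13z.png

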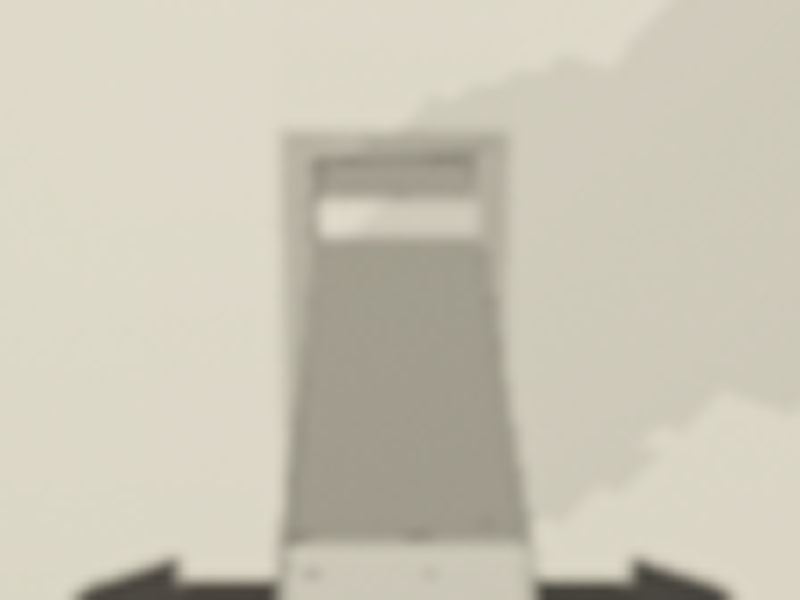

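Call:
jog_arm(increments=[[-0.007, -0.007, 0.06, 0.0002, 0, 0], [0, 0, 0.05, 0, 0, 0], [0, 0, 0, 0, 0, 0]])

```text
t: 14.2
tcp_pos: [486.9, -173.9, 139.1]
ee_rot: [3.14, -0.0, 0.339]
ft_force: [-0.7, -0.5, -0.9]
width: 13.7
```

```bash
python3 look.py 14
```

```text
14.25 [ 486.87 -173.82  139.21] [ 3.1401 -0.      0.3391] 14.031178773458416 [ 0.43 -0.14  0.21]
d reader frame [  0.14  -0.71 139.21]
```

View pics/w14z.png

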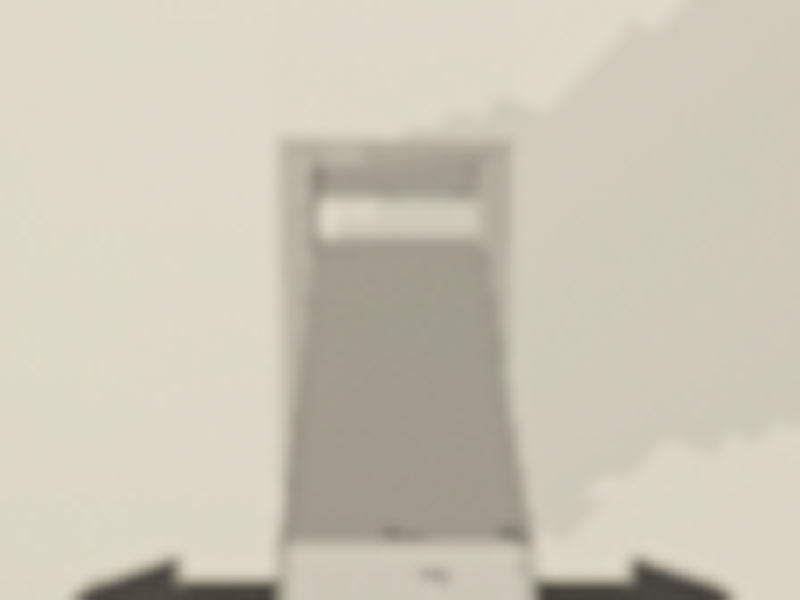

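Call:
jog_arm(increments=[[-0.005, -0.008, 0.06, 0.0002, 0, 0], [0, 0, 0.05, 0, 0, 0], [0, 0, 0, 0, 0, 0]])

```text
t: 14.55
tcp_pos: [487.6, -174.8, 134.5]
ee_rot: [3.138, -0.002, 0.339]
ft_force: [-0.1, -0.7, -0.1]
width: 13.8
```

```bash
python3 look.py 15
```

```text
14.6 [ 487.58 -174.8   134.54] [ 3.1381e+00 -1.6000e-03  3.3890e-01] 13.923449456282613 [ 0.76 -2.17  0.47]
d reader frame [  0.49  -1.87 134.54]
```

```bash
python3 - <<'E'
from h import *
c=snap('side','side15.png');save(c,'side15.pkl');f=c['frame'][:,:,::-1];cv2.imwrite('pics/sd15.png',cv2.resize(f[150:240,347:467],(800,600),interpolation=cv2.INTER_CUBIC))
E
```

```text
(no output)
```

View pics/w15z.png

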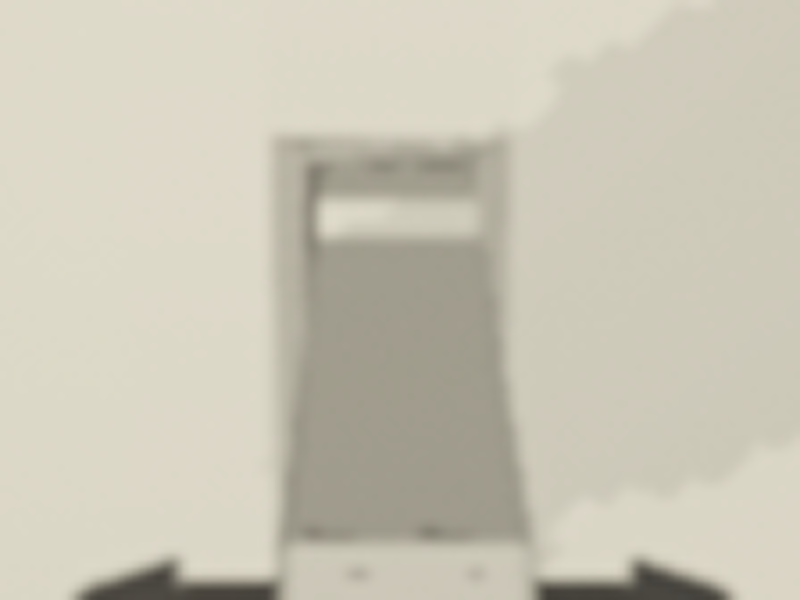

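View pics/sd15.png

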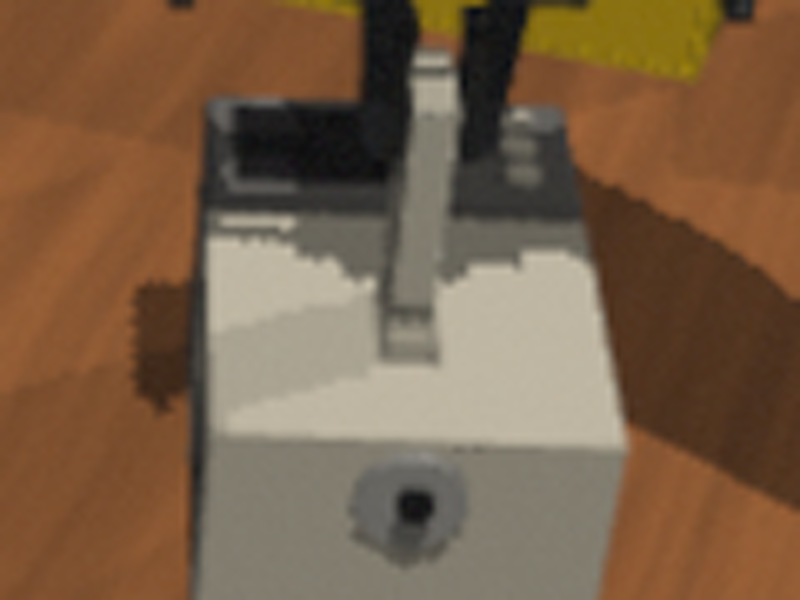

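View pics/wrist15.png

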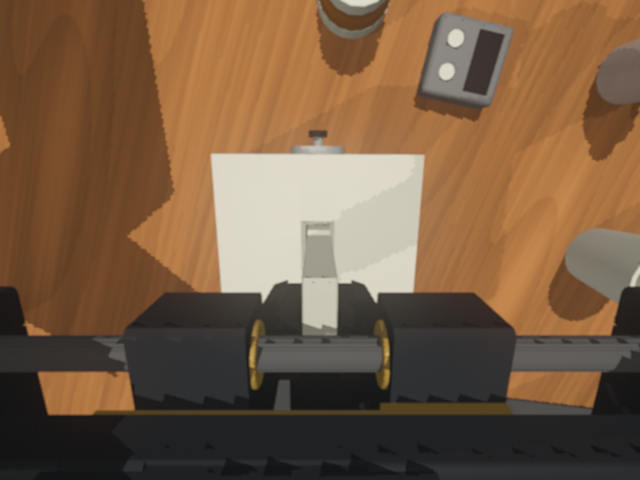

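Call:
jog_arm(increments=[[-0.01, -0.022, 0, 0.0005, -0.0003, 0], [0, 0, 0, 0, 0, 0]])

```text
t: 14.85
tcp_pos: [487.2, -174.4, 134.9]
ee_rot: [3.14, -0.0, 0.339]
ft_force: [1.1, -2.1, -0.0]
width: 14.2
```

```bash
python3 look.py 16
```

```text
14.9 [ 487.19 -174.42  134.87] [ 3.140e+00 -3.000e-04  3.389e-01] 13.60800646973163 [ 0.85 -1.99  0.46]
d reader frame [  0.25  -1.38 134.87]
```

View pics/w16z.png

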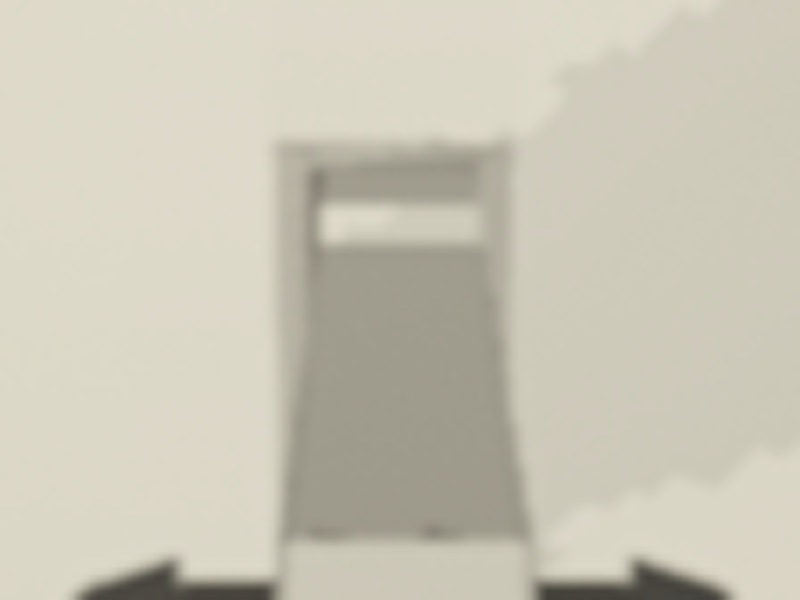

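Lateral force of about −2 N in y with no vertical load means the foot's bevel has met the ball, at about 20 mm depth. That predicts home near TCP z ≈ 104. Now small downward steps.

Call:
jog_arm(increments=[[-0.004, 0, 0.05, 0, 0, 0], [0, 0, 0.05, 0, 0, 0]])

```text
t: 15.1
tcp_pos: [487.6, -174.7, 131.2]
ee_rot: [3.139, -0.001, 0.339]
ft_force: [-0.8, -0.3, 6.2]
width: 13.7
```

```bash
python3 look.py 17
```

```text
15.15 [ 487.4  -174.59  130.79] [ 3.1394e+00 -1.0000e-03  3.3900e-01] 13.786462297056943 [-1.07 -2.24  3.25]
d reader frame [  0.38  -1.61 130.79]
```

Call:
jog_arm(increments=[[-0.006, 0, 0.05, 0.0003, -0.0002, 0], [0, 0, 0.05, 0, 0, 0]])

```text
t: 15.35
tcp_pos: [487.5, -174.7, 126.5]
ee_rot: [3.141, -0.0, 0.339]
ft_force: [-0.6, -0.6, 3.3]
width: 13.8
```

```bash
python3 look.py 18
```

```text
15.4 [ 487.19 -174.53  125.94] [3.1414 0.     0.3391] 13.656316805973535 [ 0.44 -1.23  0.72]
d reader frame [  0.21  -1.48 125.94]
```

View pics/w18z.png

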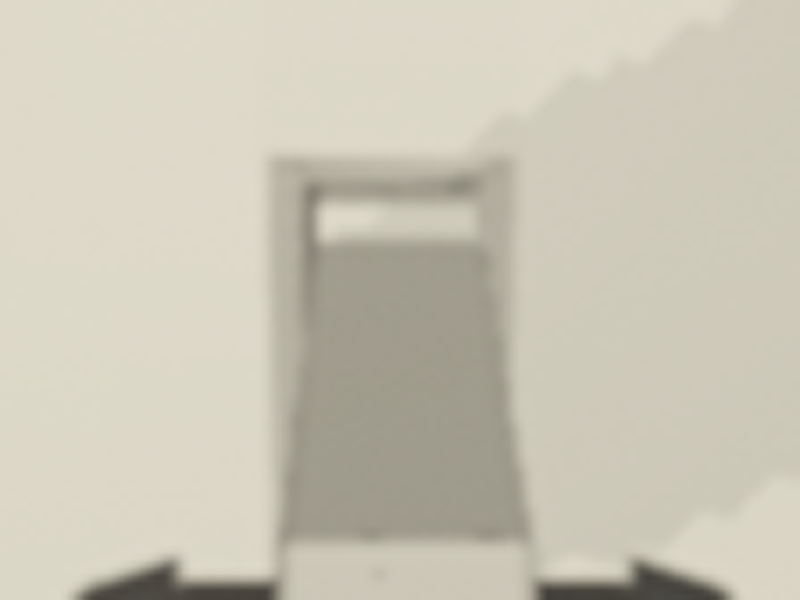

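View pics/wrist18.png

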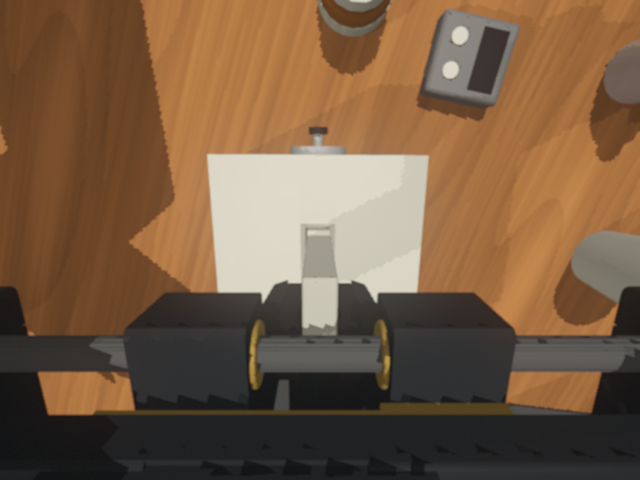

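Call:
jog_arm(increments=[[-0.006, 0, 0.05, 0, 0, 0], [-0.002, 0, 0.05, 0, 0, 0], [0, 0, 0.04, 0, 0, 0]])

```text
t: 15.7
tcp_pos: [487.3, -174.8, 118.8]
ee_rot: [3.141, -0.001, 0.339]
ft_force: [1.3, -1.5, 4.1]
width: 13.6
```

```bash
python3 look.py 19
```

```text
15.75 [ 487.06 -174.64  118.35] [ 3.1411e+00 -6.0000e-04  3.3910e-01] 13.629022977522325 [ 1.55 -2.38  0.52]
d reader frame [ 5.0000e-02 -1.5500e+00  1.1835e+02]
```

Call:
jog_arm(increments=[[-0.003, 0, 0.05, 0, 0, 0], [0, 0, 0.05, 0, 0, 0], [0, 0, 0.04, 0, 0, 0]])

```text
t: 16.05
tcp_pos: [486.7, -174.4, 110.4]
ee_rot: [-3.141, -0.0, 0.339]
ft_force: [0.7, 0.6, -0.9]
width: 13.7
```

```bash
python3 look.py 20
```

```text
16.1 [ 486.35 -174.18  109.85] [-3.1406e+00  1.0000e-04  3.3890e-01] 14.162659209575462 [ 2.06 -1.51 -3.49]
d reader frame [ -0.47  -0.87 109.85]
```

View pics/w20z.png

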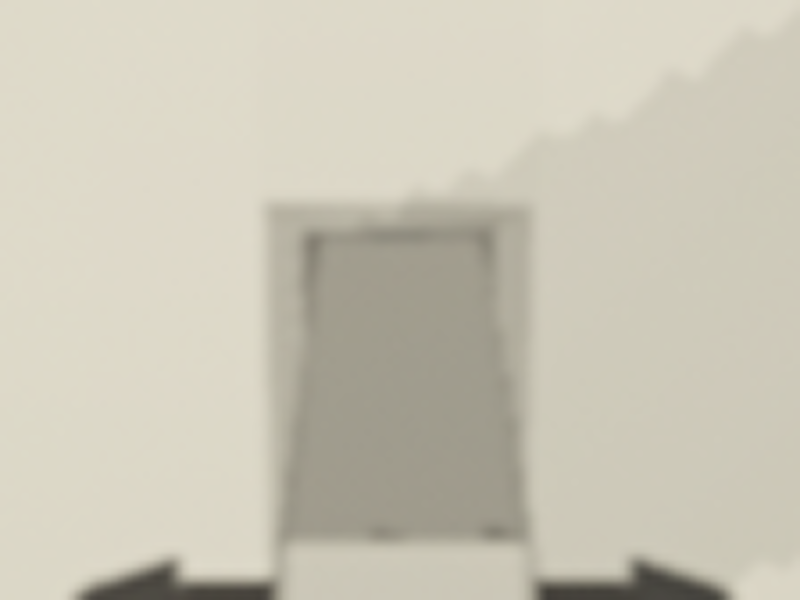

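View pics/wrist20.png

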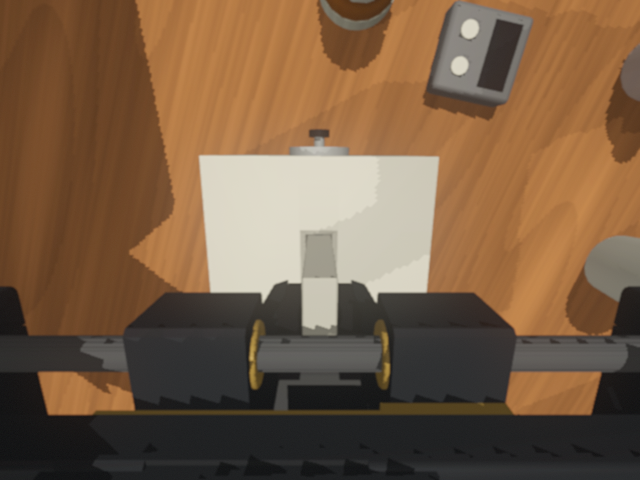

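Wrist fz is now −3.5 N, so the ball is drawing the cartridge down. Creeping now.

Call:
jog_arm(increments=[[0.006, 0, 0.02, 0, 0, 0], [0, 0, 0.01, 0, 0, 0], [0, 0, 0, 0, 0, 0]])

```text
t: 16.4
tcp_pos: [485.9, -173.9, 106.9]
ee_rot: [-3.14, 0.002, 0.339]
ft_force: [0.9, -2.1, -0.7]
width: 13.7
```

```bash
python3 look.py 21
```

```text
16.45 [ 485.92 -173.93  106.99] [-3.1396e+00  1.6000e-03  3.3900e-01] 13.72148671389017 [ 0.69 -1.87 -1.97]
d reader frame [ -0.79  -0.5  106.99]
```

Call:
jog_arm(increments=[[0.008, 0, 0.02, 0, 0, 0], [0, 0, 0, 0, 0, 0]])

```text
t: 16.65
tcp_pos: [486.3, -173.9, 106.0]
ee_rot: [-3.14, 0.002, 0.339]
ft_force: [1.0, -2.3, -1.5]
width: 14.0
```

```bash
python3 look.py 22
```

```text
16.7 [ 486.27 -173.9   106.08] [-3.1396e+00  1.7000e-03  3.3900e-01] 13.512368665345058 [ 0.8  -2.37 -0.53]
d reader frame [ -0.45  -0.58 106.08]
```

View pics/wrist22.png

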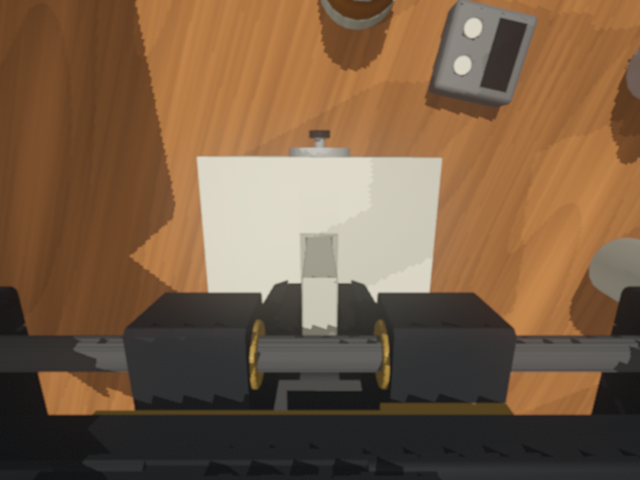

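Call:
jog_arm(increments=[[0.004, 0, 0.02, 0, 0, 0], [0, 0, 0, 0, 0, 0]])

```text
t: 16.9
tcp_pos: [486.6, -174.0, 105.7]
ee_rot: [-3.14, 0.002, 0.339]
ft_force: [-0.4, -2.3, 1.3]
width: 13.6
```

Call:
jog_arm(increments=[[0, 0, 0.02, 0, 0, 0], [0, 0, 0, 0, 0, 0]])

```text
t: 17.1
tcp_pos: [486.8, -174.1, 105.5]
ee_rot: [-3.141, 0.002, 0.339]
ft_force: [-0.8, -1.0, 3.4]
width: 13.3
```

```bash
python3 look.py 23; python3 - <<'E'
from h import *
import pickle
c=snap('scene','scene23.png');save(c,'scene23.pkl')
L=lambda n:pickle.load(open(n,'rb'))['frame'][:,:,::-1]
rs=lambda a:cv2.resize(a,(390,290),interpolation=cv2.INTER_CUBIC)
s9=L('scene9.pkl')[115:155,262:302] ;s23=L('scene23.pkl')[115:155,262:302]
w9=L('wrist11.pkl')[135:180,290:350]; w19=L('wrist19.pkl')[120:165,290:350]; w23=L('wrist23.pkl')[120:165,290:350]
cv2.imwrite('pics/btn.png',np.vstack([np.hstack([rs(s9),rs(s23)]),np.hstack([rs(w19),rs(w23)])]))
cv2.imwrite('pics/btn2.png',rs(w9))
E
```

```text
17.15 [ 486.73 -174.09  105.46] [-3.1404e+00  1.6000e-03  3.3920e-01] 13.742901728740629 [-0.81 -0.99  4.09]
d reader frame [-8.0000e-02 -9.2000e-01  1.0546e+02]
```

View pics/btn.png

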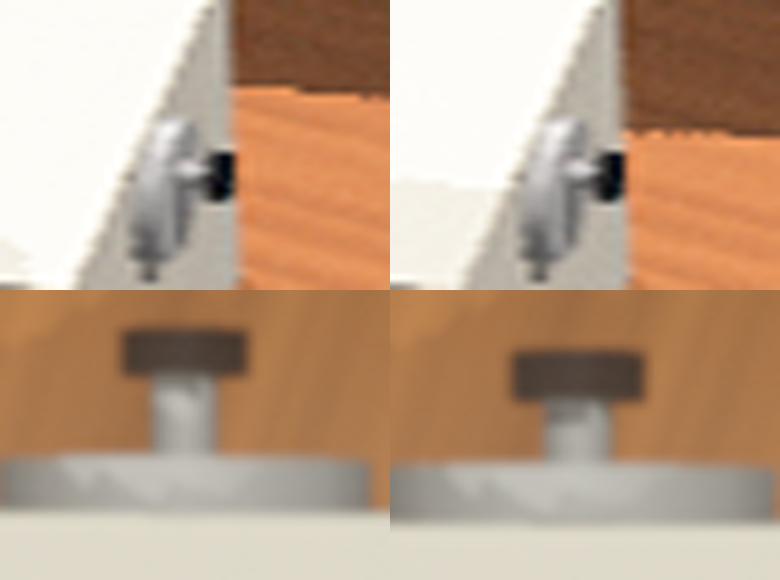

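View pics/wrist23.png

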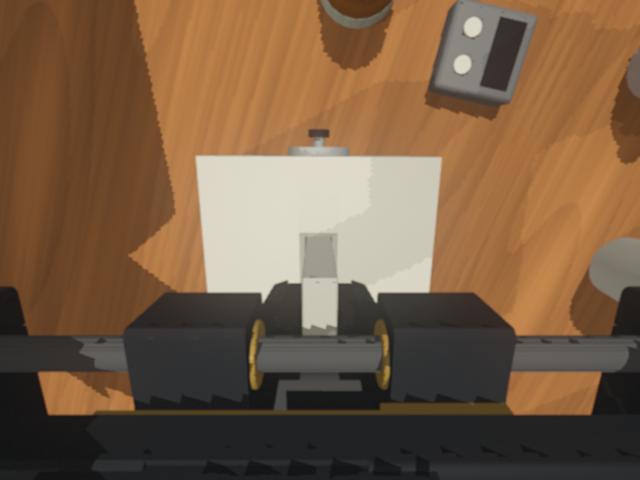

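Ball button is back to its original position (compare bottom-left during passing with bottom-right now, and both scene crops), and the pad pushes back at about 4 N. Releasing.

Call:
jog_arm(increments=[[0, 0, 0, 0, 0, 0], [0, 0, 0, 0, 0, 0], [0, 0, 0, 0, 0, 0], [0, 0, 0, 0, 0, 0], [0, 0, 0, 0, 0, 0], [0, 0, 0, 0, 0, 0], [0, 0, 0, 0, 0, 0], [0, 0, 0, 0, 0, 0], [0, 0, 0, 0, 0, 0], [0, 0, 0, 0, 0, 0]], hand=1)

```text
t: 18.2
tcp_pos: [485.5, -172.0, 103.4]
ee_rot: [-3.136, 0.003, 0.339]
ft_force: [-0.1, -0.3, -0.2]
width: 87.8
```

Call:
jog_arm(increments=[[0, 0, -0.2, 0, 0, 0], [0, 0, -0.3, 0, 0, 0], [0, 0, -0.4, 0, 0, 0], [0, 0, -0.5, 0, 0, 0], [0, 0, -0.5, 0, 0, 0], [0, 0, -0.3, 0, 0, 0], [0, 0, 0, 0, 0, 0], [0, 0, 0, 0, 0, 0]])

```text
t: 19.0
tcp_pos: [486.1, -172.5, 221.8]
ee_rot: [-3.137, 0.002, 0.339]
ft_force: [-0.5, 0.3, 0.7]
width: 88.0
```

```bash
python3 - <<'E'
from h import *
for n in('scene','side','wrist'):
    c=snap(n,n+'24.png');save(c,n+'24.pkl')
s=manip.observe();print(s['t'],s['tcp_pos'],s['width'],s['ft_force'])
f=cv2.imread('pics/scene24.png');cv2.imwrite('pics/s24z.png',cv2.resize(f[79:169,181:301],(800,600),interpolation=cv2.INTER_CUBIC))
E
```

```text
19.15 [ 485.54568409 -172.22971938  220.5915472 ] 88.2532951098146 [-0.16651144  0.04365163 -0.35690822]
```

View pics/s24z.png

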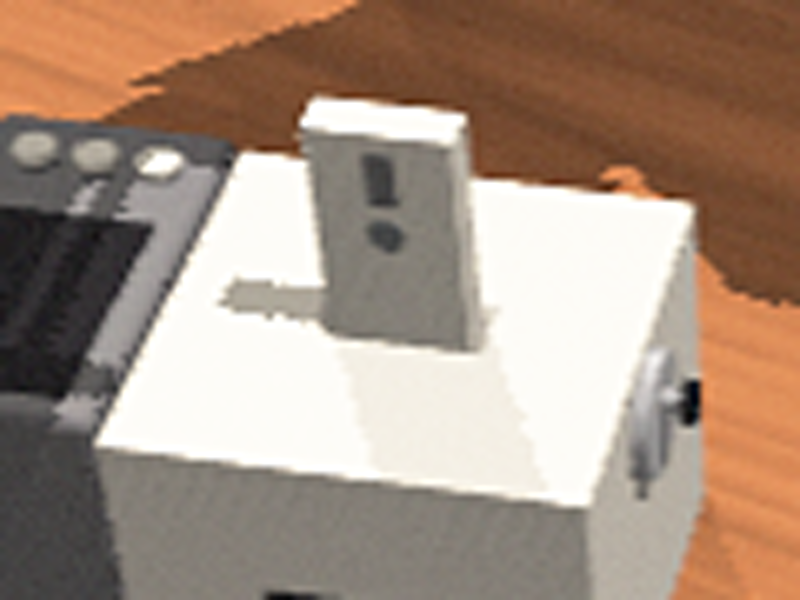

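View pics/wrist24.png

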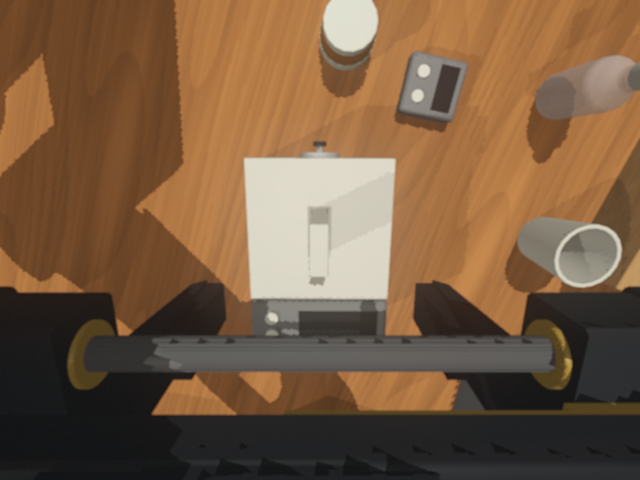

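View pics/scene24.png

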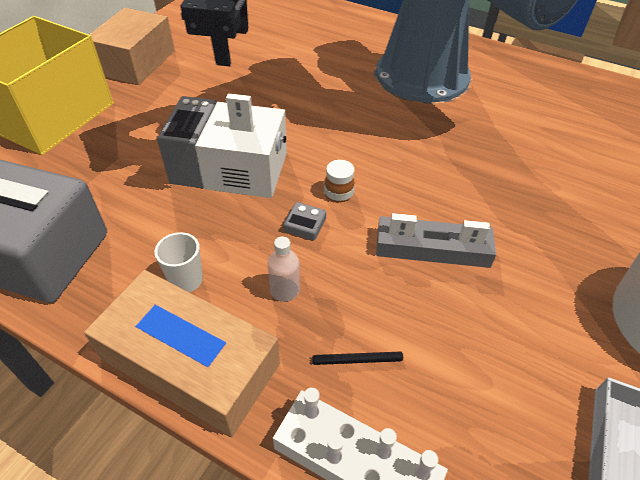

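```bash
python3 -c "
from plant import manip
print(manip.sign_off())"
```

```text
the job is handed in; nothing more can be done
None
```

I took the tall cartridge from the rack's middle slot and put it foot first into the reader. I pressed it down until the ball clicked into its notch, then let go, moved clear and handed the job in at about 19 s of the 69 s limit.

- **First grasp missed:** the fingers shut just above the cartridge, because their visible tips ended about 33 mm short of the reported TCP. The pictures showed the cartridge had not moved, so I went 33 mm lower and gripped it; the opening read 13.5 mm.
- **Force:** the ball met the foot's bevel at roughly 20 mm depth, and pushing past it read at most 6.2 N. The wrist then read −3.5 N as the ball drew the cartridge in, and I stopped at about 4 N on the stop pad. These readings were taken only between short steps, so brief peaks may have gone unseen.
- **Seating:** the ball's button moved out while the flat edge passed and was back at its starting place afterwards. The estimated foot depth is about 49 mm, within the 42–66 mm range.
- **Last pictures, after letting go:** the cartridge stands upright in the slot, the button is in, and the other cartridges and bystanders look unmoved. The gripper is open and well above with no force on it.
- **Disagreement:** before insertion the views differed by 1 to 2 mm on the cartridge's position. I settled that with the wrist pictures and readings on the way down, with side forces around 2 N.

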